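# File the spare culture flask into the packed flask rack

### The job

Put the culture flask that stands alone on the bench into the row in the steel rack: push it into the gap between the standing flasks, nudging them apart, until it is fully home at the back and in line with the others. All the flasks must stay in the rack and end standing upright, none of them tipped over on the way, and the other things on the bench are to be left where they are.

Things in the scene. Friction and masses are not known exactly. Their poses are not given: they have to be found in the camera images.
- spare_mid (a point): the flask to be filed, standing alone on the bench: empty clear plastic culture flask, about 65 g, 152 mm tall. Point on its axis half-way up, 76 mm above its underside. x along its 84 mm width, y along its 36 mm thickness, z up; alike after half a turn. Straight sides up to 100 mm, upright edges rounded to 8 mm radius, above them a shoulder sloping in to 30 mm at 118 mm and a round neck.
- spare_cap (a point): middle of the spare flask's blue ribbed screw cap, 140 mm above its underside: cap on the flask's axis, 31 mm diameter, from 128 to 152 mm. Grip it here with the fingers on the two sides that face along the flask's width (its x): flasks side by side in the rack leave only about 5 mm between their caps. x, y, z as for the flask.
- rack: fixed steel sheet rack, open at top and front; origin at the centre of its underside, x to its back wall (away from the robot), y left, z up. Floor 3 mm thick, from x = -45 mm; inner faces: back wall x = 43, side walls y = -98 and 98 mm; walls 60 mm high. Holds five flasks side by side with 16 mm to spare. A flask fully home has its axis at x = 0 and its width along x. Slippery (friction about 0.3).
- row1_mid (a point): leftmost (largest y) of the four flasks in the rack's row; flask like the spare, same sizes; point half-way up its axis, 76 mm above its underside; x along its width, y along its thickness, z up. A gap of 6 to 14 mm to the left wall.
- row2_mid (a point): second flask of the row, beside row1; flask like the spare, same sizes; point half-way up its axis, 76 mm above its underside; x along its width, y along its thickness, z up. On its right is the gap, 26 to 31 mm wide at first: narrower than a flask.
- row3_mid (a point): third flask of the row, on the far side of the gap; flask like the spare, same sizes; point half-way up its axis, 76 mm above its underside; x along its width, y along its thickness, z up.
- row4_mid (a point): rightmost flask of the row, beside row3; flask like the spare, same sizes; point half-way up its axis, 76 mm above its underside; x along its width, y along its thickness, z up. At least 5 mm of room to the right wall.
- bottle: bystander: closed amber glass bottle with paper label and white cap, 68 mm diameter, 150 mm tall; origin at the centre of its underside
- tipbox: bystander: orange pipette-tip box with clear lid, 80 x 120 x 68 mm tall; origin at the centre of its underside
- dishes: bystander: stack of four clear culture dishes, 92 mm diameter, 64 mm tall; origin at the centre of its underside
There are look-alikes about, which are no part of the job. Leave any orange look-alike of the part that bears row1_mid alone.

How it is judged:
At the end, for the whole second after the job is handed in: all five flasks stand in the rack on its floor (underside within 5 mm of it), the spare upright within 4.5 degrees, its width within 11 degrees of the rack's depth and no more than 8 mm short of its home depth, the four others upright within 7 degrees and no more than 12 mm short of theirs (x of spare_mid in the frame of rack between -0.008 and 0.012 m and y of spare_mid in the frame of rack between -0.09 and 0.09 m and z of spare_mid in the frame of rack between 0.074 and 0.084 m and angle between spare_mid's own z axis and vertical below 0.08 rad and x of row1_mid in the frame of rack between -0.012 and 0.012 m and y of row1_mid in the frame of rack between -0.09 and 0.09 m and z of row1_mid in the frame of rack between 0.074 and 0.084 m and angle between each of row1_mid, row2_mid, row3_mid, row4_mid's own z axis and vertical below 0.12 rad and x of row2_mid in the frame of rack between -0.012 and 0.012 m and y of row2_mid in the frame of rack between -0.09 and 0.09 m and z of row2_mid in the frame of rack between 0.074 and 0.084 m and x of row3_mid in the frame of rack between -0.012 and 0.012 m and y of row3_mid in the frame of rack between -0.09 and 0.09 m and z of row3_mid in the frame of rack between 0.074 and 0.084 m and x of row4_mid in the frame of rack between -0.012 and 0.012 m and y of row4_mid in the frame of rack between -0.09 and 0.09 m and z of row4_mid in the frame of rack between 0.074 and 0.084 m and angle between the x axis of spare_mid and the x axis of rack, either way round below 0.2 rad); the robot touches nothing.
It fails at once if a flask of the row leans more than 20 degrees (angle between any of row1_mid, row2_mid, row3_mid, row4_mid's own z axis and vertical above 0.35 rad).
It fails at once if a bystander (bottle, tip box, dishes) is moved more than 30 mm (distance of any of bottle, tipbox, dishes from where it was at the start of the episode above 0.03 m).
It also fails if it takes over 40 s, if anything falls off the work surface, if the arm or the gripper's body presses on something with over 40 N, if the wrist force passes 120 N, or if a joint passes its speed limit or range.

### The arm

A 7-joint arm with a two-finger parallel gripper is mounted at the origin on the work surface. World frame = base frame: x ahead of the robot, y to its left, z up, the work surface at z = 0. Lengths are in m, angles in rad, forces in N, time in s.
With the tool pointing down it reaches from about 0.4 to 0.85 m from the base axis. Payload 4.5 kg.
Tool frame: the origin (TCP) lies midway between the tips of the shut fingers; the grasp point (between the pads) lies 19 mm behind it; z points along the fingers, y is the direction in which the jaws open and shut (so a half turn about z gives the same grasp; the last joint's range is limited). The gripper opens to 88 mm and grips with 3 to 60 N. Pads are 18 mm wide; open, the fingers measure 123 mm over their backs; the gripper's body (75 mm by 187 mm) begins 45 mm behind the grasp point.
Start: joints at [-1.294, 0.689, -0.195, 1.565, 0.157, 0.902, -0.215], TCP at [0.15, 0.607, 0.239] pointing down, gripper open.
Joint ranges: [-3.01, 3.01], [-0.46, 2.08], [-1.47, 1.51], [0.13, 2.56], [-1, 4.14], [0.04, 2.09], [-2.66, 2.66]. Speed limits (rad/s): [2.57, 2.57, 3.14, 3.14, 3.14, 3.14, 3.14].

### API

Orientations are given as a unit quaternion [x, y, z, w].
In Python, from plant import r gives the robot as it stands.
- The arm moves only by the tool play_rows, never from a script. Its argument "targets" is a list of rows, each an object of numbers: "jaw": the closure, from 0 (fully open) to 1 (shut); "dx", "dy", "dz": the shift along the tool's x, y, z in m; "yaw": the turn about the tool's z in rad. A call has exactly 5 rows; each row shifts and turns the pose as measured when the row begins, along the tool's axes as they then stand; what a row does not reach is not made up. A row lasts 1/10 s, in which the tool goes at most 50 mm and 8.59 degrees, less where a joint would pass 70% of its speed; a pose out of reach is approached as far as the arm can. A call with a gripper value outside its range is refused whole. The fingers move at their own pace and stop on an object; "squeeze" is the grip in N (left out, the last holds). Time passes only in rows, so rows that do not move let the fingers close, or fill a call up. It gives the time, the measured TCP pose, the force and the opening at its end, in the units of the state.
- r.get_state(): the state, without advancing time (a new reading comes with each control period).
- r.snapshot(name): name is "scene" or "side" or "wrist"; returns a dict with "frame" (480x640x3 uint8, red, green, blue), "z_map" (480x640 float32, m along the optical axis (not along the pixel's ray), 0 where there is no reading), "mtx" (3x3 intrinsics, pixels), "dist_coeffs" ([k1, k2, p1, p2, k3] as OpenCV has them; the pictures are not rectified), "position" and "orientation" of the camera in the world; the wrist camera has in their place "T_tool_cam" (4x4, takes a point from camera to tool coordinates, whose origin is the TCP and whose axes are the flange's). Camera axes: x right, y up, looking along -z (the intrinsics and any distortion apply to the point x, -y, -z); pixel columns grow to the right and rows downward; lengths in m; the calibration is good to about 2 mm. A picture is of the moment at which its call begins: read the wrist's pose just before it.
- r.finish_job(): hands the job in, once; it reports no verdict.
The state is a dict: "clock": time; "q": joint angles; "qd": joint speeds; "joint_torque": joint torques, N m; "tool_pos": TCP position; "eef_rot": TCP orientation; "contact_force": force on the tool from outside, world axes, zero at the start; "moment": the same for the moment, N m; "opening": opening from 0.0 (shut) to 1.0 (fully open).
Only numpy, scipy, OpenCV 4.12 (cv2) and the standard library are available. Lean on these libraries where they do the work, as an engineer would, in place of code of your own. Each camera call takes 0.05 s, during which the arm holds its last target.

## Working session

There is one attempt and no reset: what is moved stays moved. The work goes in short steps, Python scripts to look and compute and a tool call to move; the robot and the scene stay as the last step left them, time stands still between calls to the robot, and variables do not carry over. Pictures are saved under pics/ and viewed, and the job is handed in when it is done.

Besides the shell and the picture viewer there is one more tool, called after "Call:" as a command line: name --argument value ..., lists and objects as JSON in quotes. play_rows: Moves the arm, as the interface text tells. Its arguments: {"type":"object","properties":{"targets":{"type":"array"},"squeeze":{"type":"number"}},"required":["targets"]}

```bash
mkdir -p pics; ls
python3 - <<'E'
from plant import r
import cv2,json
s=r.get_state();print(s)
for n in("scene","side","wrist"):
    d=r.snapshot(n);cv2.imwrite(f"pics/{n}0.png",d["frame"][:,:,::-1])
    print(n,{k:(v.tolist() if hasattr(v,'tolist') else v) for k,v in d.items() if k not in("frame","z_map")})
E
```

```text
pics
{'clock': 0.0, 'q': array([-1.29419967,  0.68997265, -0.19448552,  1.56634434,  0.15735048,
        0.90248343, -0.21508469]), 'qd': array([ 1.16946808e-03, -3.63573281e-05,  1.44288433e-03,  4.14424245e-04,
       -7.30115744e-04, -1.71482967e-04,  9.21736021e-04]), 'joint_torque': array([ 4.66441616e-04, -5.27558899e+01, -1.26654122e+00, -1.53426468e+01,
       -5.26216824e-02,  6.76886397e-03,  1.68969154e-04]), 'tool_pos': array([0.15018601, 0.60604253, 0.23791631]), 'eef_rot': array([ 1.21046165e-01,  9.92646465e-01, -9.06557033e-04, -1.59726252e-05]), 'contact_force': array([ 0.40267338, -0.72066264, -0.39327793]), 'moment': array([ 0.02388036,  0.05417087, -0.03133918]), 'opening': 1.0006478271353068}
scene {'mtx': [[621.2032769120186, 0.0, 325.0212584663419], [0.0, 621.2032769120186, 241.50952170903372], [0.0, 0.0, 1.0]], 'dist_coeffs': [-0.205323078126398, 0.0, 0.0, 0.0, 0.0], 'position': [1.237648572526379, 0.37546354439939794, 1.4320618978217863], 'orientation': [0.1400247574870443, 0.2294609549681327, 0.8364995705204198, 0.4775030952307644]}
side {'mtx': [[509.74177196157365, 0.0, 319.43595976769177], [0.0, 509.74177196157365, 238.5190968686975], [0.0, 0.0, 1.0]], 'dist_coeffs': [-0.07606997965276734, 0.0, 0.0, 0.0, 0.0], 'position': [-0.20201797458980172, -0.7469249495728293, 0.8145518079963523], 'orientation': [0.426991666863549, -0.18467445084461587, -0.3317295875283986, 0.8206880920255673]}
wrist {'mtx': [[335.03962722068206, 0.0, 318.7529270941638], [0.0, 335.03962722068206, 240.1960020780728], [0.0, 0.0, 1.0]], 'dist_coeffs': [-0.03695956976390298, 0.0, 0.0, 0.0, 0.0], 'T_tool_cam': [[-0.0003323749343651955, 0.9575999604271762, 0.28810103317546676, 0.07468831480933898], [0.999999879704689, 0.0004222054738400681, -0.00024966606286191804, 0.0006438048015048325], [-0.00036071804514236803, 0.2881009155355225, -0.9575999855629089, -0.14645128136032137], [0.0, 0.0, 0.0, 1.0]]}
```

View pics/scene0.png

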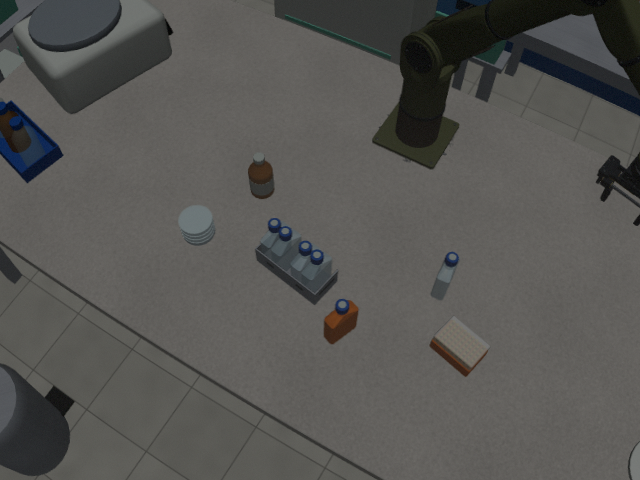

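View pics/side0.png

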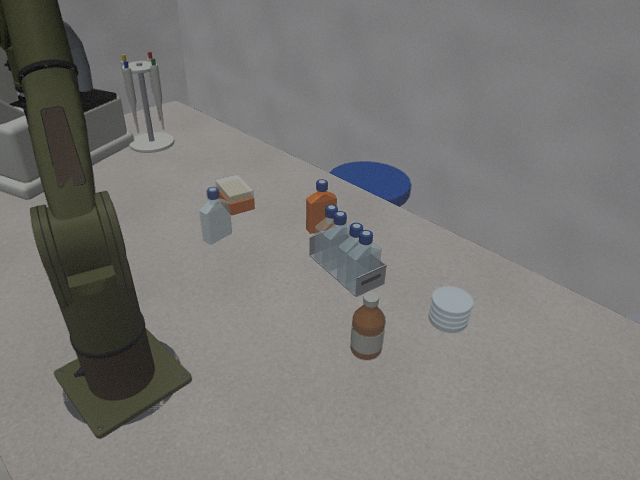

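View pics/wrist0.png

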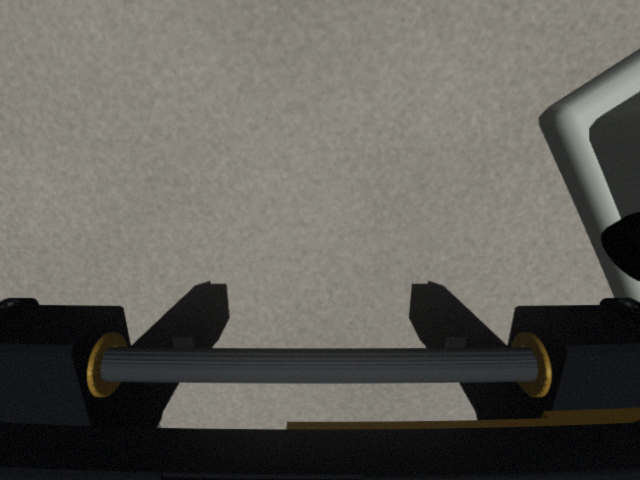

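Scene view: a lone clear flask with its cap at (452,259) is the candidate for the spare. An orange flask with its cap at (342,307) is the look-alike. The clear row caps in the rack are at (274,225), (286,233), (306,248) and (317,257). The clear lone one fits the description, so I'll enlarge the view to confirm and then measure.

```bash
cat > h.py <<'E'
import numpy as np,cv2
from scipy.spatial.transform import Rotation as R
def T_of(d,s=None):
    if "T_tool_cam" in d:
        T=np.eye(4);T[:3,:3]=R.from_quat(s["eef_rot"]).as_matrix();T[:3,3]=s["tool_pos"];return T@d["T_tool_cam"]
    T=np.eye(4);T[:3,:3]=R.from_quat(d["orientation"]).as_matrix();T[:3,3]=d["position"];return T
def rays(d,uv,T):
    p=cv2.undistortPoints(np.array(uv,float).reshape(-1,1,2),d["mtx"],d["dist_coeffs"]).reshape(-1,2)
    v=np.c_[p[:,0],-p[:,1],-np.ones(len(p))]@T[:3,:3].T
    return T[:3,3],v
def onplane(d,uv,z,T):
    o,v=rays(d,uv,T);return o+v*((z-o[2])/v[:,2])[:,None]
def proj(d,P,T):
    q=(np.atleast_2d(P)-T[:3,3])@T[:3,:3];q=q*[1,-1,-1]
    return cv2.projectPoints(q,np.zeros(3),np.zeros(3),d["mtx"],d["dist_coeffs"])[0].reshape(-1,2)
def cloud(d,T):
    vv,uu=np.nonzero(d["z_map"]>0)
    o,v=rays(d,np.c_[uu,vv],T); return o+v*d["z_map"][vv,uu][:,None],np.c_[uu,vv]
def blue(d):
    h=cv2.cvtColor(d["frame"],cv2.COLOR_RGB2HSV)
    m=((h[...,0]>100)&(h[...,0]<125)&(h[...,1]>120)&(h[...,2]>50)).astype(np.uint8)
    return cv2.connectedComponentsWithStats(m)
E
python3 - <<'E'
from plant import r
from h import *
np.set_printoptions(precision=4,suppress=True)
for n in("scene","side"):
    d=r.snapshot(n);T=T_of(d);N,l,st,c=blue(d)
    P,uv=cloud(d,T)
    im=np.full(l.shape,-1);im[uv[:,1],uv[:,0]]=np.arange(len(uv))
    for i in range(1,N):
        if 30<st[i,4]<1000:
            k=im[l==i];k=k[k>=0];p=P[k]
            print(n,c[i],st[i],"ray@.143",onplane(d,[c[i]],.143,T)[0],"depth med",np.median(p,0) if len(p) else None,p[:,2].max() if len(p) else None)
    f=d["frame"][:,:,::-1]
    x,y=(380,200) if n=="scene" else (170,150)
    x2,y2=(230,190) if n=="scene" else (290,160)
    a=cv2.resize(f[y:y+140,x:x+130],None,fx=4,fy=4,interpolation=2);b=cv2.resize(f[y2:y2+170,x2:x2+150],None,fx=4,fy=4,interpolation=2)
    cv2.imwrite(f"pics/{n}_sp.png",a);cv2.imwrite(f"pics/{n}_rack.png",b[:600])
E
```

```text
scene [  2.1026 105.1282] [  0 102   6   8  39] ray@.143 [ 0.6394 -1.0867  0.143 ] depth med [ 0.656  -1.0441  0.1799] 0.18824781730674278
scene [274.     223.1724] [268 218  13  11  58] ray@.143 [ 0.5734 -0.1364  0.143 ] depth med [ 0.5808 -0.1318  0.1543] 0.16099400473704906
scene [284.3913 231.7246] [278 226  14  11  69] ray@.143 [ 0.5813 -0.101   0.143 ] depth med [ 0.5877 -0.0964  0.1536] 0.15856670604811485
scene [304.9692 246.6462] [299 241  13  11  65] ray@.143 [ 0.5918 -0.0357  0.143 ] depth med [ 0.6002 -0.0316  0.1539] 0.15953564186332247
scene [316.1    255.2571] [310 250  13  11  70] ray@.143 [ 0.5986 -0.0004  0.143 ] depth med [0.6039 0.0032 0.1536] 0.15976246949965822
scene [451.5862 257.6897] [446 252  13  11  58] ray@.143 [0.437  0.2843 0.143 ] depth med [0.4449 0.2851 0.1508] 0.15695994392163093
scene [341.7703 305.2162] [336 299  13  12  74] ray@.143 [0.682  0.1175 0.143 ] depth med [0.6863 0.1193 0.1501] 0.15625700024606393
side [336.04 211.72] [326 205  20  14  75] ray@.143 [ 0.6065 -0.0059  0.143 ] depth med [ 0.5912 -0.0196  0.1553] 0.15795086428753302
side [355.9048 226.3095] [350 223  13   7  42] ray@.143 [ 0.5933 -0.0852  0.143 ] depth med [ 0.5777 -0.0986  0.1553] 0.1585259844123471
side [365.3673 233.6939] [359 230  13   9  49] ray@.143 [ 0.586  -0.1219  0.143 ] depth med [ 0.5726 -0.1348  0.1545] 0.1574921984121327
```

View pics/scene_sp.png

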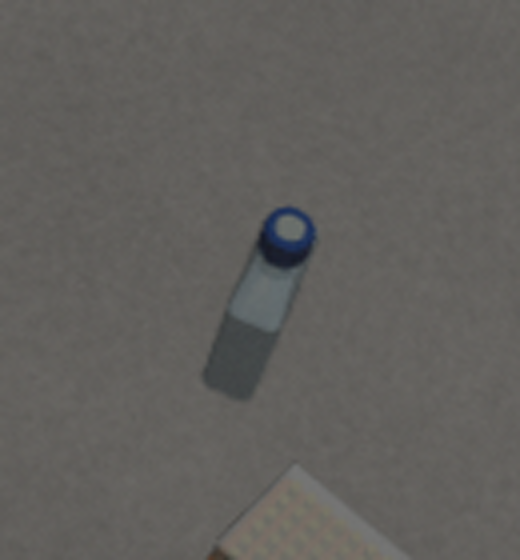

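View pics/scene_rack.png

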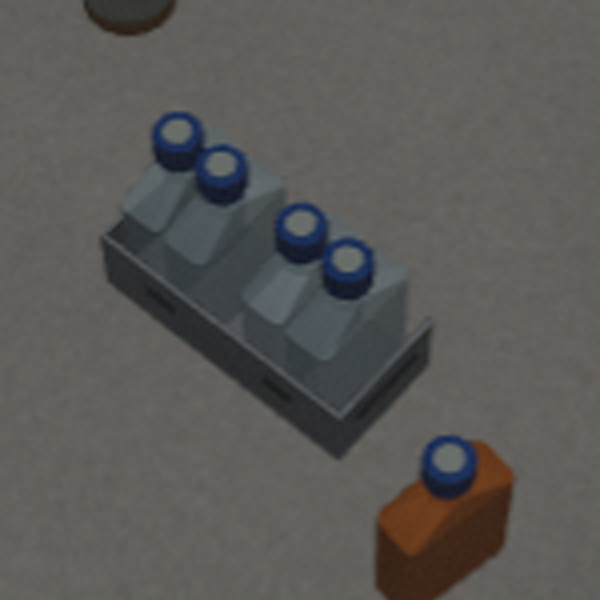

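View pics/side_rack.png

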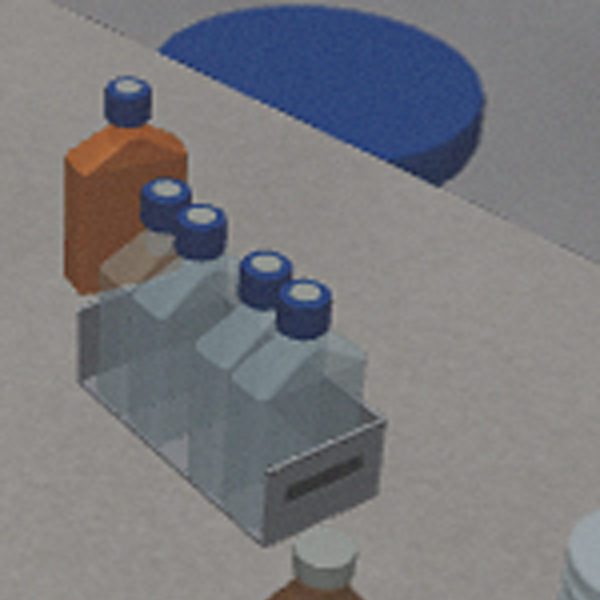

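View pics/side_sp.png

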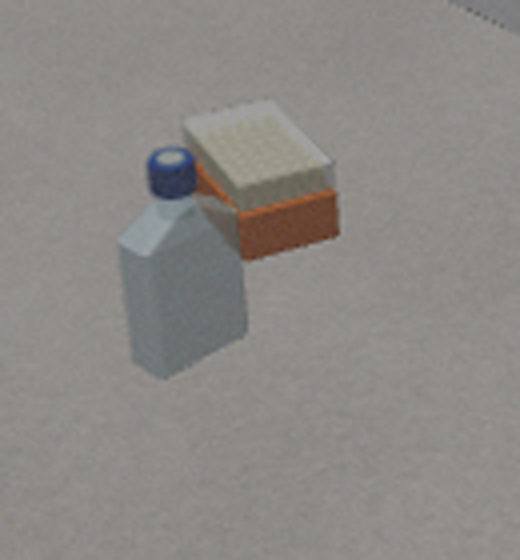

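The crop confirms that the lone clear flask, cap at (452,259), is the spare. The orange one is beside the rack. Next are the spare's width direction and the rack's yaw.

Run:
```python
from plant import r
from h import *
np.set_printoptions(precision=4,suppress=True)
d=r.snapshot("side");T=T_of(d)
p=onplane(d,[[211.2,244.5],[231.7,233.7],[200.5,236]],0,T);print(p,np.degrees(np.arctan2(*(p[1]-p[0])[1::-1])),np.linalg.norm(p[1]-p[0]))
# rack back wall top edge in scene: crop/4+(230,190)
d=r.snapshot("scene");T=T_of(d)
w=np.array([[340,415],[103,240],[430,325]])/4+[230,190]
p=onplane(d,w,.06,T);print("rack",p,np.degrees(np.arctan2(*(p[0]-p[1])[1::-1]))-90,np.linalg.norm(p[0]-p[1]),np.linalg.norm(p[0]-p[2]))
w=np.array([[177,134],[221,163],[301,223],[348,261]])/4+[230,190]
p=onplane(d,w,.155,T);print("row4..1",p)
print("spare",onplane(d,np.array([[291,230]])/4+[380,200],.152,T))
print(r.get_state()["clock"])
```

```text
[[ 0.4011  0.2667  0.    ]
 [ 0.4744  0.2712  0.    ]
 [ 0.4029  0.3219 -0.    ]] 3.5187199566704472 0.07343111663838396
rack [[ 0.6528  0.0289  0.06  ]
 [ 0.6234 -0.1653  0.06  ]
 [ 0.5698  0.0452  0.06  ]] -8.584111481833204 0.19642772076611623 0.08458771949730386
row4..1 [[ 0.5801 -0.1306  0.155 ]
 [ 0.584  -0.0963  0.155 ]
 [ 0.5953 -0.0326  0.155 ]
 [ 0.6034  0.0049  0.155 ]]
spare [[0.4407 0.2872 0.152 ]]
0.35
```

```bash
cat >> h.py <<'E'
def plan(s,target,ty_deg,n=5,step=.05,ystep=.148,r3=True):
    """print n rows of tool-frame shifts toward target (world TCP) with tool y heading ty_deg"""
    p=np.array(s["tool_pos"]);Rm=R.from_quat(s["eef_rot"]).as_matrix()
    for i in range(n):
        e=np.array(target)-p;L=np.linalg.norm(e)
        k=max(1,int(np.ceil(L/step-1e-6)));e=e/k
        h=np.arctan2(Rm[1,1],Rm[0,1]);dh=(np.radians(ty_deg)-h+np.pi)%(2*np.pi)-np.pi
        yaw=np.clip(-dh,-ystep,ystep)
        t=np.round(Rm.T@e,4);yaw=round(float(yaw),3)
        print(dict(dx=float(t[0]),dy=float(t[1]),dz=float(t[2]),yaw=yaw))
        p=p+Rm@t;Rm=Rm@R.from_rotvec([0,0,yaw]).as_matrix()
    print("end",np.round(p,4),"left yaw",np.degrees(dh)+np.degrees(yaw))
E
cat > st.py <<'E'
import sys
from plant import r
from h import *
s=r.get_state();np.set_printoptions(precision=4,suppress=True)
Rm=R.from_quat(s["eef_rot"]).as_matrix()
print(s["clock"],s["tool_pos"],"ty",np.degrees(np.arctan2(Rm[1,1],Rm[0,1])).round(2),"z",Rm[:,2],"q",s["q"],"F",s["contact_force"],s["opening"])
if len(sys.argv)>4:
    a=[float(x) for x in sys.argv[1:]]
    plan(s,a[:3],a[3],int(a[4]) if len(a)>4 else 5,a[5] if len(a)>5 else .05)
E
python3 st.py .44 .277 .31 3.5 10
```

```text
0.35 [0.1502 0.6066 0.2386] ty 76.1 z [-0.0001 -0.0003 -1.    ] q [-1.2942  0.6893 -0.1946  1.5655  0.1573  0.9025 -0.2151] F [-0.4108 -0.0425 -0.9017] 0.9956905150584937
{'dx': -0.0401, 'dy': -0.0278, 'dz': -0.0079, 'yaw': 0.148}
{'dx': -0.0437, 'dy': -0.0216, 'dz': -0.0079, 'yaw': 0.148}
{'dx': -0.0464, 'dy': -0.0149, 'dz': -0.0079, 'yaw': 0.148}
{'dx': -0.0481, 'dy': -0.0079, 'dz': -0.0079, 'yaw': 0.148}
{'dx': -0.0488, 'dy': -0.0007, 'dz': -0.008, 'yaw': 0.148}
{'dx': -0.0483, 'dy': 0.0065, 'dz': -0.0079, 'yaw': 0.148}
{'dx': -0.0469, 'dy': 0.0135, 'dz': -0.008, 'yaw': 0.148}
{'dx': -0.0444, 'dy': 0.0203, 'dz': -0.0079, 'yaw': 0.148}
{'dx': -0.0408, 'dy': 0.0265, 'dz': -0.008, 'yaw': 0.083}
{'dx': -0.0, 'dy': 0.0001, 'dz': 0.0, 'yaw': 0.0}
end [0.44  0.277 0.31 ] left yaw -0.0015556033662516575
```

Call:
play_rows --targets '[{"jaw": 0,"dx": -0.04,"dy": -0.028,"dz": -0.008,"yaw": 0.148},{"jaw": 0,"dx": -0.044,"dy": -0.022,"dz": -0.008,"yaw": 0.148},{"jaw": 0,"dx": -0.046,"dy": -0.015,"dz": -0.008,"yaw": 0.148},{"jaw": 0,"dx": -0.048,"dy": -0.008,"dz": -0.008,"yaw": 0.148},{"jaw": 0,"dx": -0.049,"dy": -0.001,"dz": -0.008,"yaw": 0.148}]'

```text
clock: 0.85
tool_pos: [0.3061, 0.4234, 0.2768]
eef_rot: [0.474, 0.881, 0.001, -0.004]
contact_force: [0.8, 0.3, -0.1]
opening: 0.998
```

```bash
python3 st.py .44 .277 .31 3.5 5
```

```text
0.85 [0.3061 0.4234 0.2768] ty 33.43 z [-0.0065  0.0048 -1.    ] q [-1.0203  0.5016 -0.0121  1.8306 -0.0031  0.8086 -0.4453] F [ 0.8294  0.2503 -0.1493] 0.9975383229456393
{'dx': -0.0391, 'dy': 0.0062, 'dz': -0.007, 'yaw': 0.148}
{'dx': -0.0378, 'dy': 0.0119, 'dz': -0.0069, 'yaw': 0.148}
{'dx': -0.0356, 'dy': 0.0173, 'dz': -0.007, 'yaw': 0.148}
{'dx': -0.0327, 'dy': 0.0224, 'dz': -0.0069, 'yaw': 0.078}
{'dx': -0.0309, 'dy': 0.025, 'dz': -0.007, 'yaw': 0.0}
end [0.44  0.277 0.31 ] left yaw -0.02348952054469655
```

Call:
play_rows --targets '[{"jaw": 0,"dx": -0.039,"dy": 0.006,"dz": -0.007,"yaw": 0.148},{"jaw": 0,"dx": -0.038,"dy": 0.012,"dz": -0.007,"yaw": 0.148},{"jaw": 0,"dx": -0.036,"dy": 0.017,"dz": -0.007,"yaw": 0.148},{"jaw": 0,"dx": -0.033,"dy": 0.022,"dz": -0.007,"yaw": 0.078},{"jaw": 0,"dx": -0.031,"dy": 0.025,"dz": -0.007,"yaw": 0.0}]'

```text
clock: 1.35
tool_pos: [0.4441, 0.2673, 0.313]
eef_rot: [0.69, 0.724, 0.001, -0.004]
contact_force: [0.7, 1.3, 0.6]
opening: 0.996
```

```bash
python3 st.py
python3 - <<'E'
from plant import r
from h import *
np.set_printoptions(precision=4,suppress=True)
s=r.get_state();d=r.snapshot("wrist");np.savez("w1.npz",**d,**s)
cv2.imwrite("pics/w1.png",d["frame"][:,:,::-1])
E
python3 st.py
```

```text
1.35 [0.4441 0.2673 0.313 ] ty 2.79 z [-0.0045  0.0064 -1.    ] q [-0.7241  0.457   0.1516  1.7942 -0.0954  0.8974 -0.4794] F [0.7048 1.261  0.645 ] 0.9964045775513553
1.4 [0.4503 0.2599 0.3145] ty 2.22 z [ 0.0022  0.0027 -1.    ] q [-0.7159  0.4563  0.161   1.7913 -0.0918  0.8978 -0.4753] F [ 3.5923 -3.5468  1.3876] 1.0004999199169016
```

View pics/w1.png

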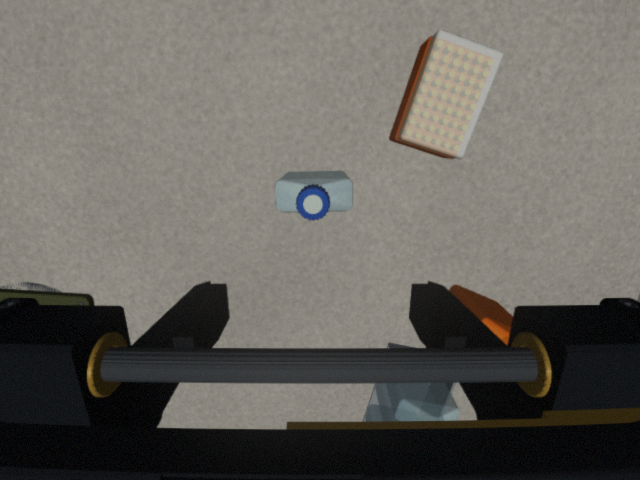

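Run:
```python
from plant import r
from h import *
np.set_printoptions(precision=4,suppress=True)
r.snapshot("wrist");r.snapshot("wrist")
s=r.get_state();d=r.snapshot("wrist");np.savez("w2.npz",**d,**s)
print(s["tool_pos"],s["qd"])
f=d["frame"][:,:,::-1];cv2.imwrite("pics/w2.png",cv2.resize(f[120:270,230:400],None,fx=4.5,fy=4,interpolation=2)[:600])
T=T_of(d,s);N,l,st,c=blue(d)
for i in range(1,N):
    if st[i,4]>100: print(c[i],st[i],onplane(d,[c[i]],.15,T))
```

```text
[0.4455 0.2658 0.3132] [-0.0547  0.0081 -0.0735  0.0183 -0.02   -0.002  -0.0136]
[310.8267 200.1562] [295 184  33  34 525] [[0.4366 0.2873 0.15  ]]
```

View pics/w2.png

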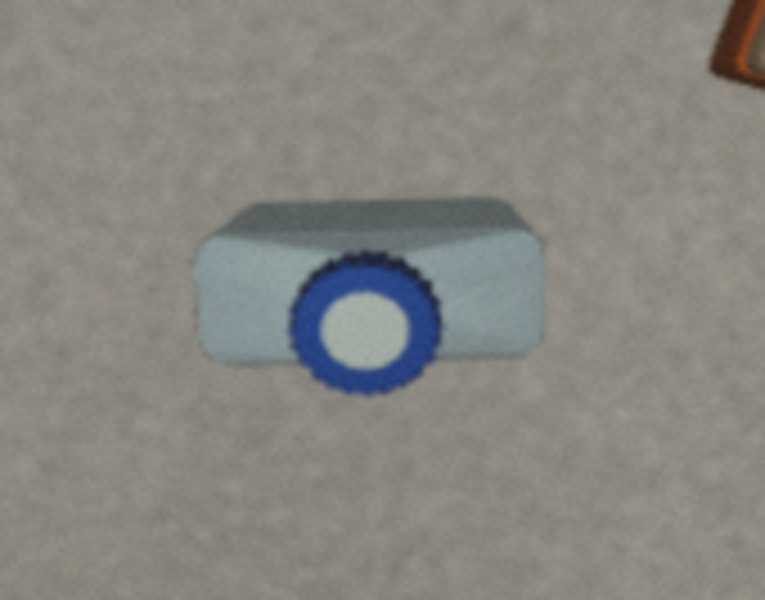

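```bash
python3 - <<'E'
from h import *
np.set_printoptions(precision=4,suppress=True)
d=dict(np.load("w2.npz"));T=T_of(d,d)
g=lambda L,z:onplane(d,np.array(L)/[4.5,4]+[230,120],z,T)
print("disc",g([[365,330]],.152))
for L in([[215,238],[530,232]],[[215,364],[525,355]]):
    p=g(L,.1);print(p,np.degrees(np.arctan2(*(p[1]-p[0])[1::-1])))
p=g([[196,300],[546,295]],.1);print(p,p.mean(0),np.linalg.norm(p[1]-p[0]))
p=g([[257,203],[500,198]],.0);print(p,np.degrees(np.arctan2(*(p[1]-p[0])[1::-1])))
E
python3 st.py .437 .286 .25 3.3 5
```

```text
disc [[0.437  0.2855 0.152 ]]
[[0.3996 0.2995 0.1   ]
 [0.474  0.3043 0.1   ]] 3.7229222412000964
[[0.3999 0.2653 0.1   ]
 [0.475  0.2711 0.1   ]] 4.430604060253021
[[0.3952 0.2827 0.1   ]
 [0.4789 0.2877 0.1   ]] [0.4371 0.2852 0.1   ] 0.08389274102491008
[[0.4001 0.3005 0.    ]
 [0.4729 0.3053 0.    ]] 3.808918000702309
1.55 [0.4437 0.2679 0.3127] ty 2.76 z [-0.0046  0.0067 -1.    ] q [-0.7246  0.4573  0.1506  1.7947 -0.0953  0.8965 -0.4815] F [-0.3849  0.9985 -0.0843] 0.997613395989515
{'dx': 0.009, 'dy': -0.0028, 'dz': 0.0314, 'yaw': -0.009}
{'dx': 0.009, 'dy': -0.0027, 'dz': 0.0315, 'yaw': -0.0}
{'dx': 0.0, 'dy': -0.0, 'dz': -0.0, 'yaw': -0.0}
{'dx': 0.0, 'dy': -0.0, 'dz': -0.0, 'yaw': -0.0}
{'dx': 0.0, 'dy': -0.0, 'dz': -0.0, 'yaw': -0.0}
end [0.437 0.286 0.25 ] left yaw 0.028167898214826483
```

The spare's axis is at (0.437, 0.2855) with its width heading 3.9°. The measured width is 83.9 mm against the 84 mm given. I'll descend over the cap in two steps.

```bash
python3 st.py .437 .2855 .19 3.9 5 .042
```

```text
1.55 [0.4437 0.2679 0.3127] ty 2.76 z [-0.0046  0.0067 -1.    ] q [-0.7246  0.4573  0.1506  1.7947 -0.0953  0.8965 -0.4815] F [-0.3849  0.9985 -0.0843] 0.997613395989515
{'dx': 0.0057, 'dy': -0.0018, 'dz': 0.041, 'yaw': -0.02}
{'dx': 0.0057, 'dy': -0.0017, 'dz': 0.0409, 'yaw': 0.0}
{'dx': 0.0058, 'dy': -0.0016, 'dz': 0.041, 'yaw': 0.0}
{'dx': -0.0, 'dy': -0.0, 'dz': -0.0, 'yaw': 0.0}
{'dx': -0.0, 'dy': -0.0, 'dz': -0.0, 'yaw': 0.0}
end [0.437  0.2855 0.19  ] left yaw -0.0020760836752438507
```

Call:
play_rows --targets '[{"jaw": 0,"dx": 0.006,"dy": -0.002,"dz": 0.041,"yaw": -0.02},{"jaw": 0,"dx": 0.006,"dy": -0.002,"dz": 0.041,"yaw": 0},{"jaw": 0,"dx": 0.006,"dy": -0.002,"dz": 0.041,"yaw": 0},{"jaw": 0,"dx": 0,"dy": 0,"dz": 0,"yaw": 0},{"jaw": 0,"dx": 0,"dy": 0,"dz": 0,"yaw": 0}]'

```text
clock: 2.05
tool_pos: [0.4321, 0.2958, 0.1879]
eef_rot: [0.678, 0.735, 0.004, -0.006]
contact_force: [1.0, -0.8, 0.2]
opening: 0.997
```

```bash
python3 st.py .437 .2855 .121 3.9 5 .024
python3 - <<'E'
from plant import r
from h import *
np.set_printoptions(precision=4,suppress=True)
s=r.get_state();d=r.snapshot("wrist")
cv2.imwrite("pics/w3.png",d["frame"][:,:,::-1])
T=T_of(d,s);N,l,st,c=blue(d)
for i in range(1,N):
    if st[i,4]>100: print(c[i],st[i],onplane(d,[c[i]],.15,T))
print(proj(d,[[.437,.2855,.152]],T))
E
```

```text
2.05 [0.4321 0.2958 0.1879] ty 4.69 z [-0.0045  0.0143 -0.9999] q [-0.7396  0.6325  0.097   1.9364 -0.1317  0.5736 -0.4688] F [ 0.9687 -0.817   0.2183] 0.9969507435086794
{'dx': -0.0039, 'dy': 0.0014, 'dz': 0.0222, 'yaw': 0.014}
{'dx': -0.0039, 'dy': 0.0015, 'dz': 0.0223, 'yaw': -0.0}
{'dx': -0.0038, 'dy': 0.0014, 'dz': 0.0222, 'yaw': -0.0}
{'dx': -0.0, 'dy': 0.0, 'dz': 0.0, 'yaw': -0.0}
{'dx': -0.0, 'dy': 0.0, 'dz': 0.0, 'yaw': -0.0}
end [0.4369 0.2855 0.121 ] left yaw 0.0071018336131146225
[324.9826 284.6783] [ 300  256   52   57 1377] [[0.4363 0.2887 0.15  ]]
[[325.6953 291.0665]]
```

View pics/w3.png

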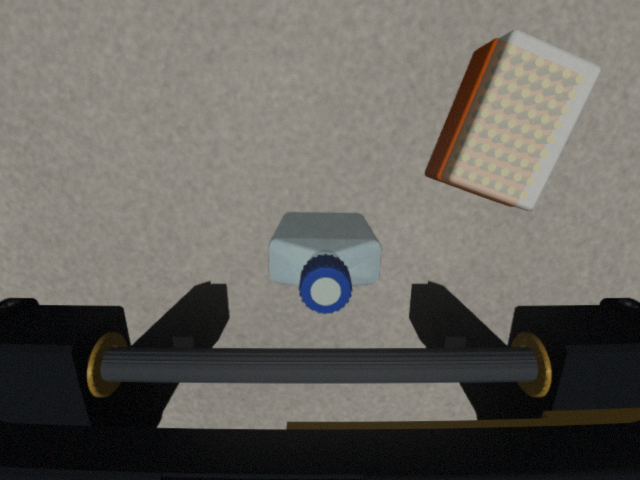

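The cap's disc is at (325,291), right where it is predicted to be.

```bash
python3 st.py .437 .2855 .121 3.9 5 .024
```

```text
2.1 [0.4318 0.2959 0.1881] ty 4.71 z [-0.0048  0.0146 -0.9999] q [-0.7396  0.6321  0.0966  1.9367 -0.1319  0.5738 -0.4687] F [-0.413  -0.2225  0.5915] 1.0030732956927781
{'dx': -0.0039, 'dy': 0.0015, 'dz': 0.0223, 'yaw': 0.014}
{'dx': -0.0039, 'dy': 0.0016, 'dz': 0.0223, 'yaw': 0.0}
{'dx': -0.004, 'dy': 0.0016, 'dz': 0.0223, 'yaw': 0.0}
{'dx': 0.0, 'dy': -0.0, 'dz': -0.0, 'yaw': 0.0}
{'dx': 0.0, 'dy': -0.0, 'dz': -0.0, 'yaw': 0.0}
end [0.437  0.2855 0.121 ] left yaw -0.00597741061560946
```

Call:
play_rows --targets '[{"jaw": 0.3,"dx": -0.003,"dy": 0.001,"dz": 0.015,"yaw": 0.014},{"jaw": 0.3,"dx": -0.003,"dy": 0.001,"dz": 0.015,"yaw": 0},{"jaw": 0.3,"dx": -0.003,"dy": 0.001,"dz": 0.014,"yaw": 0},{"jaw": 0.3,"dx": -0.001,"dy": 0,"dz": 0.013,"yaw": 0},{"jaw": 0.3,"dx": 0,"dy": 0,"dz": 0.004,"yaw": 0}]'

```text
clock: 2.6
tool_pos: [0.4416, 0.2923, 0.1365]
eef_rot: [0.682, 0.731, 0.014, -0.005]
contact_force: [-1.0, -0.0, 0.4]
opening: 0.701
```

```bash
python3 st.py .437 .2855 .121 3.9 5 .024
python3 - <<'E'
from plant import r
from h import *
s=r.get_state();d=r.snapshot("wrist")
cv2.imwrite("pics/w4.png",d["frame"][:,:,::-1])
T=T_of(d,s)
print(proj(d,[[.437,.2855,.152]],T))
E
```

```text
2.6 [0.4416 0.2923 0.1365] ty 3.97 z [ 0.012   0.0276 -0.9995] q [-0.7058  0.7168  0.0706  1.9784 -0.1484  0.4254 -0.4491] F [-1.0331 -0.0476  0.4257] 0.7012217763628529
{'dx': -0.0069, 'dy': -0.0053, 'dz': 0.0152, 'yaw': 0.001}
{'dx': 0.0, 'dy': -0.0, 'dz': 0.0, 'yaw': 0.0}
{'dx': 0.0, 'dy': -0.0, 'dz': 0.0, 'yaw': 0.0}
{'dx': 0.0, 'dy': -0.0, 'dz': 0.0, 'yaw': 0.0}
{'dx': 0.0, 'dy': -0.0, 'dz': 0.0, 'yaw': 0.0}
end [0.437  0.2855 0.121 ] left yaw -0.014645620186987953
[[307.66006851 330.60936949]]
```

View pics/w4.png

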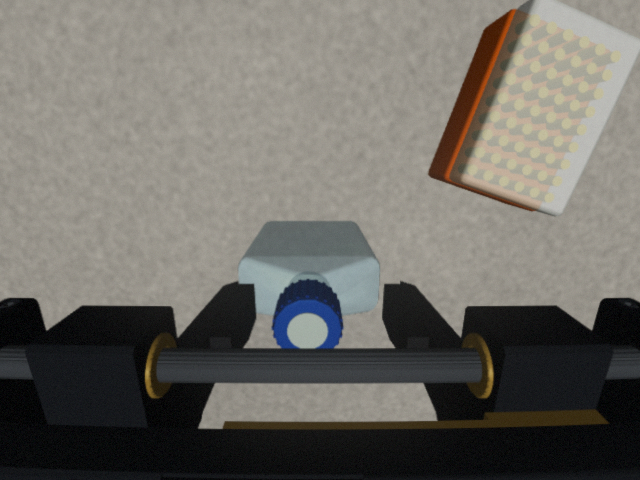

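Call:
play_rows --targets '[{"jaw": 0.3,"dx": -0.002,"dy": -0.002,"dz": 0.006,"yaw": 0},{"jaw": 0.3,"dx": -0.003,"dy": -0.002,"dz": 0.006,"yaw": 0},{"jaw": 0.3,"dx": -0.002,"dy": -0.002,"dz": 0.005,"yaw": 0},{"jaw": 0.3,"dx": -0.001,"dy": 0,"dz": 0,"yaw": 0},{"jaw": 0.3,"dx": 0,"dy": 0,"dz": 0,"yaw": 0}]'

```text
clock: 3.15
tool_pos: [0.4378, 0.2853, 0.1213]
eef_rot: [0.682, 0.731, 0.017, -0.004]
contact_force: [1.1, -0.5, -0.3]
opening: 0.7
```

```bash
python3 st.py .437 .2855 .121 3.9 1 .024
```

```text
3.15 [0.4378 0.2853 0.1213] ty 3.98 z [ 0.0171  0.0314 -0.9994] q [-0.692   0.736   0.058   2.0137 -0.1511  0.3638 -0.4393] F [ 1.0794 -0.4585 -0.2937] 0.6998454212784602
{'dx': 0.0003, 'dy': -0.0008, 'dz': 0.0003, 'yaw': 0.001}
end [0.437  0.2855 0.121 ] left yaw -0.027328422022341738
```

Call:
play_rows --targets '[{"jaw": 1,"dx": 0,"dy": -0.001,"dz": 0,"yaw": 0},{"jaw": 1},{"jaw": 1},{"jaw": 1},{"jaw": 1}]' --squeeze 35

```text
invalid input
```

```bash
python3 st.py
```

```text
3.15 [0.4378 0.2853 0.1213] ty 3.98 z [ 0.0171  0.0314 -0.9994] q [-0.692   0.736   0.058   2.0137 -0.1511  0.3638 -0.4393] F [ 1.0794 -0.4585 -0.2937] 0.6998454212784602
```

Call:
play_rows --targets '[{"jaw": 1,"dx": 0,"dy": -0.001,"dz": 0,"yaw": 0},{"jaw": 1,"dx": 0,"dy": 0,"dz": 0,"yaw": 0},{"jaw": 1,"dx": 0,"dy": 0,"dz": 0,"yaw": 0},{"jaw": 1,"dx": 0,"dy": 0,"dz": 0,"yaw": 0},{"jaw": 1,"dx": 0,"dy": 0,"dz": 0,"yaw": 0}]' --squeeze 35

```text
clock: 3.65
tool_pos: [0.4371, 0.2855, 0.1216]
eef_rot: [0.682, 0.731, 0.018, -0.004]
contact_force: [-0.2, -0.3, -1.4]
opening: 0.341
```

```bash
python3 st.py
```

```text
3.65 [0.4371 0.2855 0.1216] ty 3.99 z [ 0.0177  0.0319 -0.9993] q [-0.6933  0.7349  0.0579  2.0158 -0.1516  0.362  -0.44  ] F [-0.2498 -0.3185 -1.372 ] 0.34080830268046025
```

The opening is 30 mm, which matches the cap, so the flask is held. I'll lift it and check where the bystanders are relative to the path.

```bash
python3 - <<'E'
from plant import r
from h import *
np.set_printoptions(precision=3,suppress=True)
d=r.snapshot("scene");T=T_of(d)
for n,uv,z in(("bottle cap",[260,158],.15),("bottle base bottom-edge",[263,196],0),("dishes top",[196,218],.064),("tipbox",[461,340],.068)):
    print(n,onplane(d,[uv],z,T))
E
python3 st.py .437 .2855 .20 3.9 4 .022
```

```text
bottle cap [[ 0.424 -0.277  0.15 ]]
bottle base bottom-edge [[ 0.439 -0.27   0.   ]]
dishes top [[ 0.625 -0.355  0.064]]
tipbox [[0.585 0.394 0.068]]
3.7 [0.4371 0.2855 0.1217] ty 3.99 z [ 0.0178  0.032  -0.9993] q [-0.6932  0.7349  0.0579  2.0158 -0.1515  0.362  -0.44  ] F [ 0.0819  0.614  -0.1978] 0.3357585517933864
{'dx': 0.0006, 'dy': 0.0004, 'dz': -0.0196, 'yaw': 0.002}
{'dx': 0.0006, 'dy': 0.0004, 'dz': -0.0196, 'yaw': -0.0}
{'dx': 0.0006, 'dy': 0.0003, 'dz': -0.0195, 'yaw': -0.0}
{'dx': 0.0006, 'dy': 0.0004, 'dz': -0.0196, 'yaw': -0.0}
end [0.437  0.2855 0.2   ] left yaw 0.026799366509882863
```

Call:
play_rows --targets '[{"jaw": 1,"dx": 0.001,"dy": 0,"dz": -0.015,"yaw": 0},{"jaw": 1,"dx": 0.001,"dy": 0,"dz": -0.025,"yaw": 0},{"jaw": 1,"dx": 0.001,"dy": 0,"dz": -0.035,"yaw": 0},{"jaw": 1,"dx": 0.001,"dy": 0,"dz": -0.035,"yaw": 0},{"jaw": 1,"dx": 0.001,"dy": 0,"dz": -0.03,"yaw": 0}]'

```text
clock: 4.2
tool_pos: [0.4314, 0.2842, 0.2618]
eef_rot: [0.682, 0.731, 0.012, -0.006]
contact_force: [1.2, -0.0, -0.6]
opening: 0.335
```

```bash
python3 st.py .465 -.09 .30 -9.3 10 .04
```

```text
4.2 [0.4314 0.2842 0.2618] ty 4.01 z [ 0.0076  0.0247 -0.9997] q [-0.7437  0.5094  0.1263  1.8894 -0.1155  0.7287 -0.4783] F [ 1.1559 -0.0135 -0.6246] 0.3349279050208125
{'dx': -0.0375, 'dy': 0.0008, 'dz': -0.0047, 'yaw': 0.148}
{'dx': -0.0369, 'dy': 0.0063, 'dz': -0.0047, 'yaw': 0.084}
{'dx': -0.0363, 'dy': 0.0094, 'dz': -0.0047, 'yaw': 0.0}
{'dx': -0.0363, 'dy': 0.0094, 'dz': -0.0047, 'yaw': 0.0}
{'dx': -0.0363, 'dy': 0.0094, 'dz': -0.0047, 'yaw': 0.0}
{'dx': -0.0363, 'dy': 0.0093, 'dz': -0.0047, 'yaw': 0.0}
{'dx': -0.0363, 'dy': 0.0094, 'dz': -0.0048, 'yaw': 0.0}
{'dx': -0.0363, 'dy': 0.0093, 'dz': -0.0047, 'yaw': 0.0}
{'dx': -0.0362, 'dy': 0.0094, 'dz': -0.0048, 'yaw': 0.0}
{'dx': -0.0363, 'dy': 0.0093, 'dz': -0.0047, 'yaw': 0.0}
end [ 0.465 -0.09   0.3  ] left yaw -0.01643193993393971
```

Call:
play_rows --targets '[{"jaw": 1,"dx": -0.037,"dy": 0.001,"dz": -0.005,"yaw": 0.046},{"jaw": 1,"dx": -0.037,"dy": 0.003,"dz": -0.005,"yaw": 0.046},{"jaw": 1,"dx": -0.037,"dy": 0.005,"dz": -0.005,"yaw": 0.046},{"jaw": 1,"dx": -0.037,"dy": 0.006,"dz": -0.005,"yaw": 0.046},{"jaw": 1,"dx": -0.037,"dy": 0.008,"dz": -0.005,"yaw": 0.046}]'

```text
clock: 4.7
tool_pos: [0.452, 0.1006, 0.2865]
eef_rot: [0.759, 0.65, 0.018, -0.008]
contact_force: [0.9, -0.4, -1.0]
opening: 0.339
```

```bash
python3 st.py .465 -.09 .30 -9.3 5 .04
```

```text
4.7 [0.452  0.1006 0.2865] ty -8.84 z [ 0.0166  0.035  -0.9992] q [-0.4223  0.4056  0.1801  2.0028 -0.1526  0.7198 -0.2976] F [ 0.9355 -0.3961 -0.9915] 0.3394940025238166
{'dx': -0.0371, 'dy': 0.0085, 'dz': -0.004, 'yaw': 0.008}
{'dx': -0.0371, 'dy': 0.0087, 'dz': -0.004, 'yaw': 0.0}
{'dx': -0.0371, 'dy': 0.0088, 'dz': -0.004, 'yaw': 0.0}
{'dx': -0.0371, 'dy': 0.0087, 'dz': -0.004, 'yaw': 0.0}
{'dx': -0.0371, 'dy': 0.0088, 'dz': -0.004, 'yaw': 0.0}
end [ 0.465 -0.09   0.3  ] left yaw -0.006817465319815012
```

Call:
play_rows --targets '[{"jaw": 1,"dx": -0.037,"dy": 0.008,"dz": -0.004,"yaw": 0.004},{"jaw": 1,"dx": -0.037,"dy": 0.008,"dz": -0.004,"yaw": 0},{"jaw": 1,"dx": -0.037,"dy": 0.008,"dz": -0.004,"yaw": 0},{"jaw": 1,"dx": -0.03,"dy": 0.008,"dz": -0.004,"yaw": 0},{"jaw": 1,"dx": 0,"dy": 0,"dz": 0,"yaw": 0}]'

```text
clock: 5.2
tool_pos: [0.4602, -0.0562, 0.2988]
eef_rot: [0.764, 0.645, 0.017, -0.006]
contact_force: [-0.1, -0.2, -1.8]
opening: 0.337
```

```bash
python3 - <<'E'
from plant import r
from h import *
np.set_printoptions(precision=4,suppress=True)
r.snapshot("wrist")
s=r.get_state();d=r.snapshot("wrist");np.savez("w5.npz",**d,**s)
print(s["tool_pos"],abs(s["qd"]).max())
cv2.imwrite("pics/w5.png",d["frame"][:,:,::-1])
E
python3 st.py
```

```text
[ 0.4598 -0.0537  0.2985] 0.05406064398424052
5.3 [ 0.4598 -0.0516  0.2982] ty -9.33 z [ 0.0167  0.0348 -0.9993] q [-0.0916  0.3935  0.1864  1.9766 -0.1542  0.7697  0.0282] F [ 0.6854  0.2006 -0.2154] 0.33936213726687164
```

View pics/w5.png

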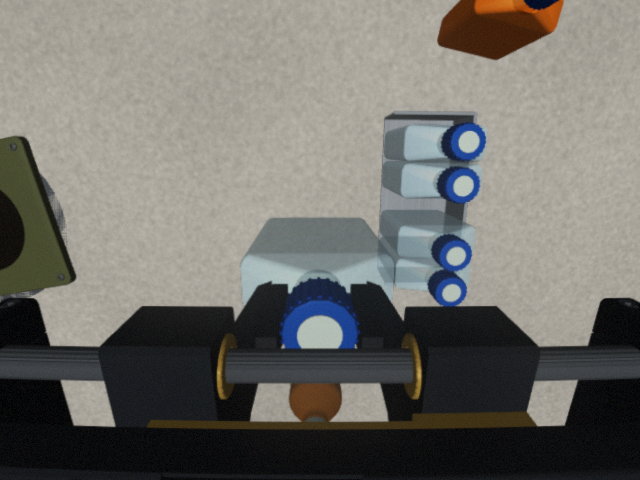

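Wrist view: the spare is held by its cap at (320,335). The row caps are at (468,141), (461,185), (454,254) and (451,292), and the rack's left end is near (430,115). I'll enlarge this part.

Run:
```python
from h import *
np.set_printoptions(precision=4,suppress=True)
d=dict(np.load("w5.npz"));T=T_of(d,d)
f=d["frame"][:,:,::-1]
cv2.imwrite("pics/w5c.png",cv2.resize(f[100:310,370:500],None,fx=5,fy=2.8,interpolation=2)[:600])
N,l,st,c=blue(d)
g=cv2.cvtColor(d["frame"],cv2.COLOR_RGB2GRAY)
for i in range(1,N):
    if st[i,4]>100:
        x,y,w,h,a=st[i];sub=d["frame"][y:y+h,x:x+w].astype(int)
        m=(sub.min(2)>150);yy,xx=np.nonzero(m)
        if len(xx)>5:
            cc=[xx.mean()+x,yy.mean()+y];print(st[i],cc,onplane(d,[cc],.155,T)[0])
```

```text
[442 122  44  39 892] [np.float64(470.7721238938053), np.float64(140.75442477876106)] [0.6019 0.0037 0.155 ]
[438 167  42  37 834] [np.float64(465.2352941176471), np.float64(185.33882352941177)] [ 0.5948 -0.0333  0.155 ]
[ 429  235   43   72 1506] [np.float64(458.34375), np.float64(273.71033653846155)] [ 0.5838 -0.1148  0.155 ]
[ 279  279   81   70 3239] [np.float64(319.53439888811675), np.float64(324.47046560111187)] [ 0.4468 -0.1441  0.155 ]
```

View pics/w5c.png

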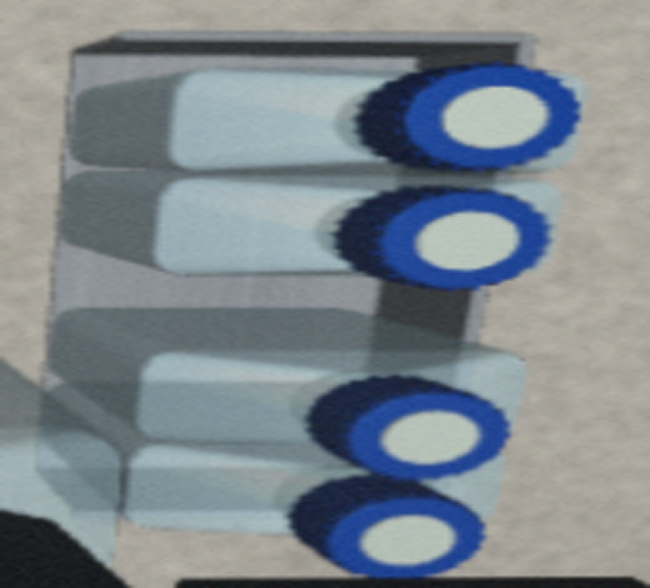

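Run:
```python
from h import *
np.set_printoptions(precision=4,suppress=True)
d=dict(np.load("w5.npz"));T=T_of(d,d)
g=lambda L,z:onplane(d,np.array(L)/[5,2.8]+[370,100],z,T)
ang=lambda v:np.degrees(np.arctan2(v[1],v[0]))
c=g([[496,117],[468,240],[430,437],[408,540]],.155);print(c,ang(c[0]-c[3])-90,np.linalg.norm(np.diff(c,axis=0),axis=1))
p=g([[73,50],[45,340]],.003);print("front edge",p,ang(p[0]-p[1])-90)
p=g([[115,37],[535,37]],.06);print("left wall top",p,ang(p[1]-p[0]),np.linalg.norm(p[1]-p[0]))
# shoulder edges z=.103 of row flasks (front top corner edges)
for L in([[185,72],[385,70]],[[165,272],[340,270]],[[150,353],[510,350]],[[150,440],[310,442]],[[140,520],[250,530]]):
    p=g(L,.103);print("edge",p,ang(p[1]-p[0]))
p=g([[170,120],[155,228],[137,395],[128,490]],.103);print("front faces",p)
yaw=np.radians(-9.3);ex=np.array([np.cos(yaw),np.sin(yaw)]);ey=np.array([-ex[1],ex[0]])
print("caps in ex,ey",c[:,:2]@np.c_[ex,ey]); print(p[:,:2]@np.c_[ex,ey])
f=g([[73,50],[45,340]],.003);print(f[:,:2]@np.c_[ex,ey])
```

```text
[[ 0.6005  0.0031  0.155 ]
 [ 0.5934 -0.0334  0.155 ]
 [ 0.5826 -0.097   0.155 ]
 [ 0.5762 -0.1332  0.155 ]] -10.110478543699415 [0.0372 0.0645 0.0367]
front edge [[ 0.5634  0.0431  0.003 ]
 [ 0.54   -0.0881  0.003 ]] -10.117363835896214
left wall top [[0.5611 0.0429 0.06  ]
 [0.6537 0.0284 0.06  ]] -8.92043621662582 0.093699226060166
edge [[0.5633 0.026  0.103 ]
 [0.6027 0.0205 0.103 ]] -8.05729205390316
edge [[ 0.5519 -0.0435  0.103 ]
 [ 0.588  -0.0488  0.103 ]] -8.281048725721146
edge [[ 0.5455 -0.0735  0.103 ]
 [ 0.6219 -0.0852  0.103 ]] -8.734997122106297
edge [[ 0.5419 -0.1078  0.103 ]
 [ 0.5764 -0.1146  0.103 ]] -11.118096842639051
edge [[ 0.5363 -0.1405  0.103 ]
 [ 0.5602 -0.149   0.103 ]] -19.648153001760676
front faces [[ 0.5586  0.0103  0.103 ]
 [ 0.5515 -0.0272  0.103 ]
 [ 0.5411 -0.0894  0.103 ]
 [ 0.535  -0.1275  0.103 ]]
caps in ex,ey [[ 0.5921  0.1001]
 [ 0.591   0.063 ]
 [ 0.5906 -0.0016]
 [ 0.5902 -0.0383]]
[[ 0.5496  0.1004]
 [ 0.5487  0.0623]
 [ 0.5484 -0.0008]
 [ 0.5486 -0.0393]]
[[0.549  0.1335]
 [0.5471 0.0003]]
```

```bash
cat >> h.py <<'E'
def M(p,Rm):
    T=np.eye(4);T[:3,:3]=Rm;T[:3,3]=p;return T
Tg=M([.4371,.2855,.1216],R.from_quat([0,0,0,1]).as_matrix())
import json,os
if os.path.exists("grasp.json"):
    G=json.load(open("grasp.json"));TF=np.array(G)
def flask(s):
    return M(s["tool_pos"],R.from_quat(s["eef_rot"]).as_matrix())@TF
YAW=np.radians(-9.7);EX=np.array([np.cos(YAW),np.sin(YAW)]);EY=np.array([-EX[1],EX[0]])
GAP=np.array([.588,-.0652])
def rep(s):
    F=flask(s);b=F[:3,3];m=F@[0,0,.076,1]
    print("base",b.round(4),"up",F[:3,2].round(4),"head",np.degrees(np.arctan2(F[1,0],F[0,0])).round(2),"mid rel home (ex,ey)",((m[:2]-GAP)@np.c_[EX,EY]).round(4),"base rel",((b[:2]-GAP)@np.c_[EX,EY]).round(4))
    c=[(F@[x,y,0,1])[2] for x in(-.042,.042) for y in(-.018,.018)];print("lowest corner z",min(c))
E
python3 - <<'E'
from h import *
# tool pose at grasp: quaternion from reading z=(.0177,.0319), ty 3.99
z=np.array([.0177,.0319,-.9993]);z/=np.linalg.norm(z)
a=np.radians(3.99);y=np.array([np.cos(a),np.sin(a),0]);y[2]=-(y[0]*z[0]+y[1]*z[1])/z[2];y/=np.linalg.norm(y)
x=np.cross(y,z)
Tt=M([.4371,.2855,.1216],np.c_[x,y,z])
Fl=M([.437,.2855,0],R.from_euler('z',3.9,degrees=True).as_matrix())
json.dump((np.linalg.inv(Tt)@Fl).tolist(),open("grasp.json","w"))
E
python3 - <<'E'
from h import *
np.set_printoptions(precision=4,suppress=True)
d=dict(np.load("w5.npz"));T=T_of(d,d);rep(d);F=flask(d)
pts=[(F@[x,y,z,1])[:3] for z in(0,.1) for x,y in((-.042,-.018),(.042,-.018),(.042,.018),(-.042,.018))]+[(F@[0,0,.152,1])[:3]]
p=proj(d,pts,T);print(p)
im=d["frame"][:,:,::-1].copy()
for q in p: cv2.circle(im,tuple(int(v) for v in q.round()),2,(0,0,255),-1)
cv2.imwrite("pics/w5f.png",cv2.resize(im[190:370,200:440],None,fx=3.3,fy=3.3))
E
```

```text
base [ 0.4588 -0.0529  0.1769] up [ 0.0073 -0.0066  1.    ] head -9.6 mid rel home (ex,ey) [-0.1288 -0.01  ] base rel [-0.1294 -0.0096]
lowest corner z 0.1764330545272068
[[266.4324 258.9526]
 [365.4261 258.4871]
 [367.055  216.8565]
 [264.7104 217.1091]
 [242.9631 314.9207]
 [392.5223 313.7607]
 [396.5731 252.739 ]
 [238.9307 253.4355]
 [320.2851 335.2578]]
```

View pics/w5f.png

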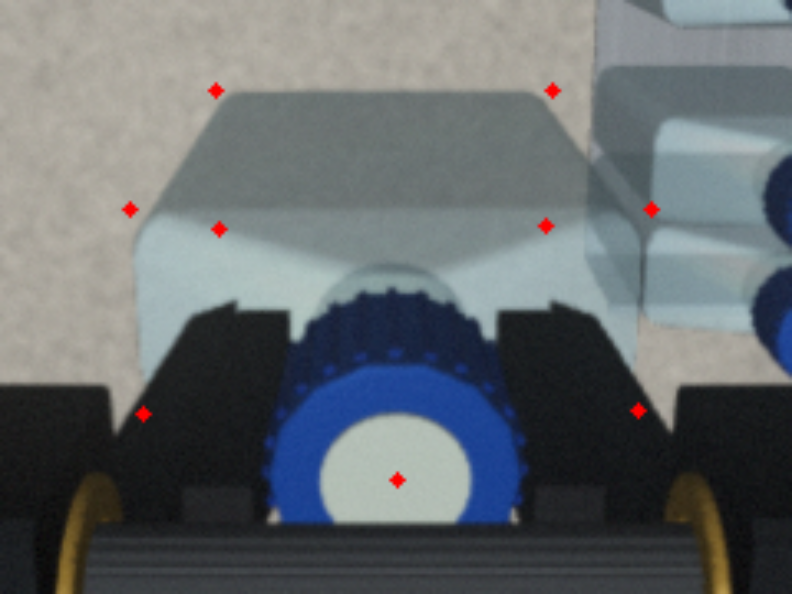

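The model agrees with the picture: its base corners and cap centre fall on the flask. Next I'll lower the flask in front of the gap, about 105 mm short of home.

```bash
cat > go.py <<'E'
import sys
from plant import r
from h import *
a=[float(x) for x in sys.argv[1:]]  # ex ey basez n step
s=r.get_state();np.set_printoptions(precision=4,suppress=True)
print(s["clock"],s["tool_pos"],"F",s["contact_force"],"open",s["opening"]);rep(s)
F=flask(s);m=F@[0,0,.076,1];rel=(m[:2]-GAP)@np.c_[EX,EY]
if a:
    dxy=(a[0]-rel[0])*EX+(a[1]-rel[1])*EY
    c=min((F@[x,y,0,1])[2] for x in(-.042,.042) for y in(-.018,.018))
    t=s["tool_pos"]+[dxy[0],dxy[1],a[2]-c]
    Rm=R.from_quat(s["eef_rot"]).as_matrix();h=np.degrees(np.arctan2(Rm[1,1],Rm[0,1]))
    fh=np.degrees(np.arctan2(F[1,0],F[0,0]))
    plan(s,t,h+np.degrees(YAW)-fh,int(a[3]),a[4])
E
python3 go.py -.105 0 .05 5 .035
```

```text
5.3 [ 0.4598 -0.0516  0.2982] F [ 0.6854  0.2006 -0.2154] open 0.33936213726687164
base [ 0.4587 -0.0507  0.1767] up [ 0.0079 -0.0078  0.9999] head -9.41 mid rel home (ex,ey) [-0.1292 -0.0079] base rel [-0.1299 -0.0074]
lowest corner z 0.17616235442636247
{'dx': 0.0008, 'dy': 0.0057, 'dz': 0.0317, 'yaw': 0.005}
{'dx': 0.0008, 'dy': 0.0057, 'dz': 0.0316, 'yaw': 0.0}
{'dx': 0.0008, 'dy': 0.0057, 'dz': 0.0317, 'yaw': 0.0}
{'dx': 0.0008, 'dy': 0.0058, 'dz': 0.0316, 'yaw': 0.0}
{'dx': -0.0, 'dy': -0.0, 'dz': 0.0, 'yaw': 0.0}
end [ 0.485  -0.0479  0.1721] left yaw -0.004585191797586844
```

Call:
play_rows --targets '[{"jaw": 1,"dx": 0.001,"dy": 0.006,"dz": 0.025,"yaw": 0.005},{"jaw": 1,"dx": 0.001,"dy": 0.006,"dz": 0.032,"yaw": 0},{"jaw": 1,"dx": 0.001,"dy": 0.006,"dz": 0.032,"yaw": 0},{"jaw": 1,"dx": 0.001,"dy": 0.006,"dz": 0.032,"yaw": 0},{"jaw": 1,"dx": 0,"dy": 0,"dz": 0.01,"yaw": 0}]'

```text
clock: 5.8
tool_pos: [0.4896, -0.0367, 0.1653]
eef_rot: [0.759, 0.65, 0.022, -0.008]
contact_force: [0.0, 0.2, 0.2]
opening: 0.338
```

```bash
python3 go.py -.105 0 .008 5 .015
```

```text
5.8 [ 0.4896 -0.0367  0.1653] F [0.012  0.1902 0.1946] open 0.33771177510873324
base [ 0.4893 -0.035   0.0437] up [ 0.0019 -0.0135  0.9999] head -8.92 mid rel home (ex,ey) [-0.1021  0.0121] base rel [-0.1024  0.0131]
lowest corner z 0.04333786644027743
{'dx': -0.0045, 'dy': -0.0012, 'dz': 0.0116, 'yaw': 0.014}
{'dx': -0.0046, 'dy': -0.0012, 'dz': 0.0116, 'yaw': -0.0}
{'dx': -0.0045, 'dy': -0.0011, 'dz': 0.0115, 'yaw': -0.0}
{'dx': -0.0, 'dy': -0.0, 'dz': 0.0, 'yaw': -0.0}
{'dx': -0.0, 'dy': -0.0, 'dz': 0.0, 'yaw': -0.0}
end [ 0.4847 -0.0481  0.13  ] left yaw 0.025857611646952265
```

Call:
play_rows --targets '[{"jaw": 1,"dx": -0.006,"dy": -0.001,"dz": 0.012,"yaw": 0.008},{"jaw": 1,"dx": -0.005,"dy": -0.001,"dz": 0.01,"yaw": 0.004},{"jaw": 1,"dx": -0.004,"dy": -0.001,"dz": 0.008,"yaw": 0.003},{"jaw": 1,"dx": -0.001,"dy": 0,"dz": 0.002,"yaw": 0},{"jaw": 1,"dx": 0,"dy": 0,"dz": 0,"yaw": 0}]'

```text
clock: 6.3
tool_pos: [0.4841, -0.0462, 0.1315]
eef_rot: [0.762, 0.647, 0.022, -0.01]
contact_force: [-0.3, 0.1, -1.1]
opening: 0.338
```

```bash
python3 go.py -.105 0 .006 3 .015
```

```text
6.3 [ 0.4841 -0.0462  0.1315] F [-0.2614  0.1    -1.0624] open 0.33776585164502204
base [ 0.4835 -0.0441  0.0099] up [ 0.004  -0.0169  0.9998] head -9.39 mid rel home (ex,ey) [-0.106  0.002] base rel [-0.1065  0.0032]
lowest corner z 0.00930301630803225
{'dx': -0.0021, 'dy': 0.001, 'dz': 0.0032, 'yaw': 0.005}
{'dx': -0.0, 'dy': -0.0, 'dz': 0.0, 'yaw': 0.0}
{'dx': -0.0, 'dy': -0.0, 'dz': 0.0, 'yaw': 0.0}
end [ 0.4848 -0.0483  0.1282] left yaw -0.02353680528060525
```

Call:
play_rows --targets '[{"jaw": 1,"dx": -0.001,"dy": 0.001,"dz": 0.002,"yaw": 0.005},{"jaw": 1,"dx": -0.001,"dy": 0,"dz": 0.001,"yaw": 0},{"jaw": 1,"dx": 0,"dy": 0,"dz": 0,"yaw": 0},{"jaw": 1,"dx": 0,"dy": 0,"dz": 0,"yaw": 0},{"jaw": 1,"dx": 0,"dy": 0,"dz": 0,"yaw": 0}]'

```text
clock: 6.8
tool_pos: [0.4863, -0.0482, 0.13]
eef_rot: [0.764, 0.645, 0.024, -0.009]
contact_force: [-1.3, 0.5, -0.6]
opening: 0.339
```

```bash
python3 - <<'E'
from plant import r
from h import *
np.set_printoptions(precision=4,suppress=True)
s=r.get_state();d=r.snapshot("wrist");np.savez("w6.npz",**d,**s)
T=T_of(d,s);F=flask(s)
im=d["frame"][:,:,::-1].copy()
pts=[(F@[x,y,z,1])[:3] for z in(0,.1) for x,y in((-.042,-.018),(.042,-.018),(.042,.018),(-.042,.018))]+[(F@[0,0,.152,1])[:3]]
for q in proj(d,pts,T): cv2.circle(im,tuple(int(v) for v in q.round()),2,(0,0,255),-1)
cv2.imwrite("pics/w6.png",im)
d=r.snapshot("side");cv2.imwrite("pics/s6.png",cv2.resize(d["frame"][170:320,230:430,::-1],None,fx=4,fy=4,interpolation=2))
E
python3 go.py
```

```text
6.9 [ 0.4862 -0.0482  0.1299] F [ 0.2885 -0.0052 -1.1946] open 0.3362012143253929
base [ 0.4861 -0.0461  0.0083] up [ 0.0002 -0.017   0.9999] head -9.69 mid rel home (ex,ey) [-0.1034  0.0004] base rel [-0.1036  0.0017]
lowest corner z 0.007916222361658268
```

View pics/w6.png

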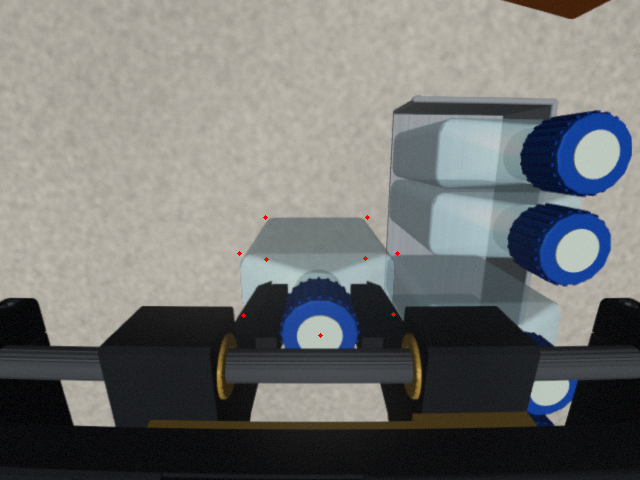

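View pics/s6.png

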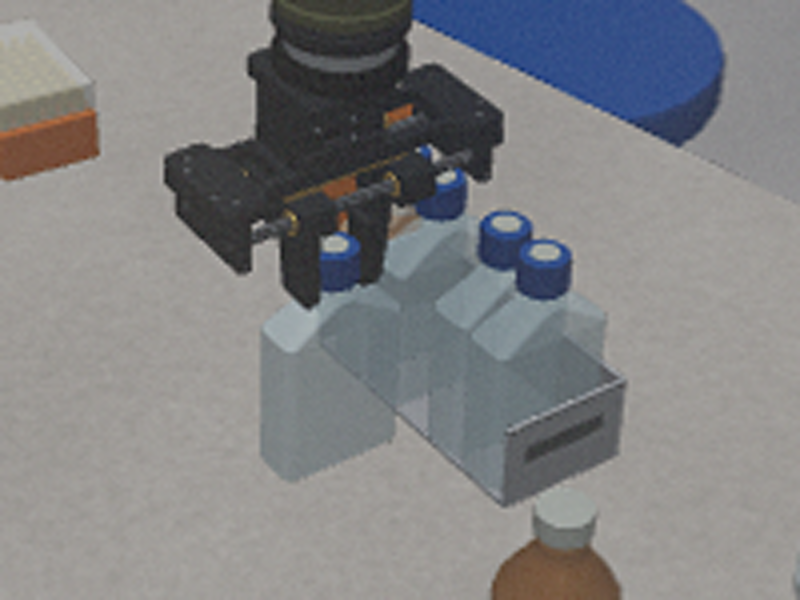

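```bash
python3 - <<'E'
from h import *
np.set_printoptions(precision=4,suppress=True)
d=dict(np.load("w6.npz"));T=T_of(d,d)
p=onplane(d,[[597,154],[575.5,250.5],[549,390]],.155,T);print(p,(p[:,:2]-GAP)@np.c_[EX,EY])
p=onplane(d,[[393,113],[386,250]],.003,T);print(p,(p[:,:2]-GAP)@np.c_[EX,EY])
E
python3 go.py -.05 .0005 .006 5 .012
```

```text
[[ 0.6007  0.0034  0.155 ]
 [ 0.5928 -0.0335  0.155 ]
 [ 0.5827 -0.0982  0.155 ]] [[ 0.0009  0.0698]
 [-0.0006  0.0321]
 [ 0.0004 -0.0334]]
[[ 0.5627  0.042   0.003 ]
 [ 0.5437 -0.0681  0.003 ]] [[-0.043   0.1014]
 [-0.0432 -0.0103]]
6.9 [ 0.4862 -0.0482  0.1299] F [ 0.2885 -0.0052 -1.1946] open 0.3362012143253929
base [ 0.4861 -0.0461  0.0083] up [ 0.0002 -0.017   0.9999] head -9.69 mid rel home (ex,ey) [-0.1034  0.0004] base rel [-0.1036  0.0017]
lowest corner z 0.007916222361658268
{'dx': -0.0, 'dy': 0.0107, 'dz': 0.0006, 'yaw': 0.0}
{'dx': -0.0, 'dy': 0.0107, 'dz': 0.0006, 'yaw': 0.0}
{'dx': -0.0, 'dy': 0.0107, 'dz': 0.0005, 'yaw': 0.0}
{'dx': -0.0, 'dy': 0.0106, 'dz': 0.0006, 'yaw': 0.0}
{'dx': -0.0001, 'dy': 0.0107, 'dz': 0.0005, 'yaw': 0.0}
end [ 0.5389 -0.0571  0.128 ] left yaw -0.009152929796541519
```

The re-measurement agrees: the gap centre is at -0.6 mm and home depth is at about +2 mm in my frame. I'll push in slowly, watching the force.

Call:
play_rows --targets '[{"jaw": 1,"dx": 0,"dy": 0.008,"dz": 0,"yaw": 0},{"jaw": 1,"dx": 0,"dy": 0.008,"dz": 0.001,"yaw": 0},{"jaw": 1,"dx": 0,"dy": 0.008,"dz": 0,"yaw": 0},{"jaw": 1,"dx": 0,"dy": 0.007,"dz": 0.001,"yaw": 0},{"jaw": 1,"dx": 0,"dy": 0.004,"dz": 0,"yaw": 0}]'

```text
clock: 7.4
tool_pos: [0.5235, -0.0543, 0.1283]
eef_rot: [0.763, 0.645, 0.023, -0.009]
contact_force: [-1.0, -0.2, -0.3]
opening: 0.336
```

```bash
python3 go.py -.05 -.0005 .006 5 .012
```

```text
7.4 [ 0.5235 -0.0543  0.1283] F [-0.9974 -0.1952 -0.3198] open 0.3360050487799627
base [ 0.5233 -0.0522  0.0067] up [ 0.0009 -0.017   0.9999] head -9.67 mid rel home (ex,ey) [-0.0657  0.0006] base rel [-0.066   0.0019]
lowest corner z 0.006219920047757863
{'dx': -0.0006, 'dy': 0.0078, 'dz': 0.0002, 'yaw': 0.0}
{'dx': -0.0006, 'dy': 0.0079, 'dz': 0.0002, 'yaw': 0.0}
{'dx': 0.0, 'dy': -0.0, 'dz': 0.0, 'yaw': 0.0}
{'dx': 0.0, 'dy': -0.0, 'dz': 0.0, 'yaw': 0.0}
{'dx': 0.0, 'dy': -0.0, 'dz': 0.0, 'yaw': 0.0}
end [ 0.5388 -0.0581  0.1281] left yaw -0.02702950881211651
```

Call:
play_rows --targets '[{"jaw": 1,"dx": -0.001,"dy": 0.006,"dz": 0,"yaw": 0},{"jaw": 1,"dx": 0,"dy": 0.006,"dz": 0,"yaw": 0},{"jaw": 1,"dx": 0,"dy": 0.006,"dz": 0,"yaw": 0},{"jaw": 1,"dx": 0,"dy": 0.004,"dz": 0,"yaw": 0},{"jaw": 1,"dx": 0,"dy": 0,"dz": 0,"yaw": 0}]'

```text
clock: 7.9
tool_pos: [0.5476, -0.0596, 0.1283]
eef_rot: [0.763, 0.645, 0.023, -0.009]
contact_force: [-1.1, -0.4, -0.6]
opening: 0.342
```

```bash
cat > look.py <<'E'
import sys
from plant import r
from h import *
n=sys.argv[1]
s=r.get_state();d=r.snapshot("wrist");T=T_of(d,s);F=flask(s)
im=d["frame"][:,:,::-1].copy()
pts=[(F@[x,y,z,1])[:3] for z in(0,.1) for x,y in((-.042,-.018),(.042,-.018),(.042,.018),(-.042,.018))]+[(F@[0,0,.152,1])[:3]]
for q in proj(d,pts,T): cv2.circle(im,tuple(int(v) for v in q.round()),2,(0,0,255),-1)
d=r.snapshot("side");a=cv2.resize(d["frame"][170:320,230:430,::-1],(400,300),interpolation=2)
a2=r.snapshot("scene")["frame"][180:300,225:385,::-1];a2=cv2.resize(a2,(400,300),interpolation=2)
b=cv2.resize(im,(400,300))
cv2.imwrite(f"pics/{n}.png",np.vstack([np.hstack([b,a]),np.hstack([a2,a2*0])]))
E
python3 look.py l1;python3 go.py -.02 -.0005 .006 5 .012
```

```text
8.05 [ 0.5468 -0.0594  0.1283] F [-0.167  -0.2905 -1.2296] open 0.33651039438888447
base [ 0.5465 -0.0573  0.0068] up [ 0.0015 -0.0171  0.9999] head -9.67 mid rel home (ex,ey) [-0.0419 -0.0005] base rel [-0.0422  0.0008]
lowest corner z 0.0062747748219347975
{'dx': -0.0, 'dy': 0.011, 'dz': 0.0003, 'yaw': 0.0}
{'dx': -0.0001, 'dy': 0.0109, 'dz': 0.0003, 'yaw': 0.0}
{'dx': 0.0, 'dy': 0.0, 'dz': 0.0, 'yaw': 0.0}
{'dx': 0.0, 'dy': 0.0, 'dz': 0.0, 'yaw': 0.0}
{'dx': 0.0, 'dy': 0.0, 'dz': 0.0, 'yaw': 0.0}
end [ 0.5684 -0.0632  0.1281] left yaw -0.02628932692105431
```

View pics/l1.png

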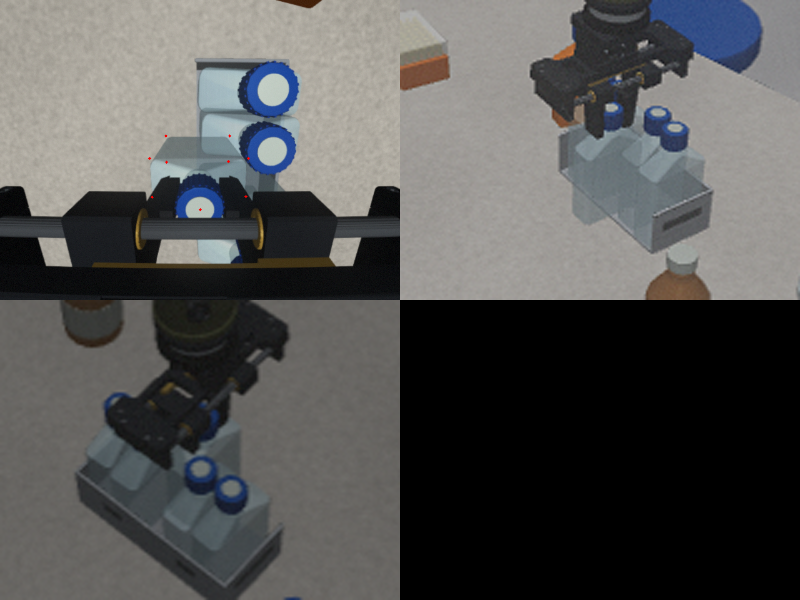

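The spare is half way in. Row caps at wrist-tile (272,90) and (272,150) are upright, and row2 has been nudged toward row1. I'll keep going.

Call:
play_rows --targets '[{"jaw": 1,"dx": 0,"dy": 0.006,"dz": 0,"yaw": 0},{"jaw": 1,"dx": 0,"dy": 0.006,"dz": 0,"yaw": 0},{"jaw": 1,"dx": 0,"dy": 0.006,"dz": 0,"yaw": 0},{"jaw": 1,"dx": 0,"dy": 0.005,"dz": 0,"yaw": 0},{"jaw": 1,"dx": 0,"dy": 0,"dz": 0,"yaw": 0}]'

```text
clock: 8.55
tool_pos: [0.5708, -0.0634, 0.1287]
eef_rot: [0.763, 0.645, 0.023, -0.01]
contact_force: [-0.1, -0.2, -0.1]
opening: 0.335
```

```bash
python3 go.py 0 -.0005 .006 5 .012
```

```text
8.55 [ 0.5708 -0.0634  0.1287] F [-0.0596 -0.1596 -0.1368] open 0.33531285667556415
base [ 0.5704 -0.0613  0.0071] up [ 0.0024 -0.0173  0.9998] head -9.66 mid rel home (ex,ey) [-0.0176 -0.0004] base rel [-0.018   0.0009]
lowest corner z 0.006615128803140141
{'dx': -0.0001, 'dy': 0.0088, 'dz': 0.0004, 'yaw': 0.001}
{'dx': -0.0001, 'dy': 0.0088, 'dz': 0.0005, 'yaw': -0.0}
{'dx': -0.0, 'dy': -0.0, 'dz': -0.0, 'yaw': -0.0}
{'dx': -0.0, 'dy': -0.0, 'dz': -0.0, 'yaw': -0.0}
{'dx': -0.0, 'dy': -0.0, 'dz': -0.0, 'yaw': -0.0}
end [ 0.5882 -0.0665  0.1281] left yaw 0.017722380364136224
```

Call:
play_rows --targets '[{"jaw": 1,"dx": 0,"dy": 0.004,"dz": 0.001,"yaw": 0},{"jaw": 1,"dx": 0,"dy": 0.004,"dz": 0.001,"yaw": 0},{"jaw": 1,"dx": 0,"dy": 0.004,"dz": 0,"yaw": 0},{"jaw": 1,"dx": 0,"dy": 0.003,"dz": 0,"yaw": 0},{"jaw": 1,"dx": 0,"dy": 0,"dz": 0,"yaw": 0}]'

```text
clock: 9.05
tool_pos: [0.5869, -0.066, 0.1266]
eef_rot: [0.763, 0.645, 0.023, -0.01]
contact_force: [0.1, -0.6, -0.4]
opening: 0.34
```

```bash
python3 go.py .002 -.0005 .004 3 .012
```

```text
9.05 [ 0.5869 -0.066   0.1266] F [ 0.1396 -0.6399 -0.4395] open 0.34023015260451533
base [ 0.5865 -0.0639  0.005 ] up [ 0.0027 -0.0173  0.9998] head -9.66 mid rel home (ex,ey) [-0.0013 -0.0002] base rel [-0.0017  0.001 ]
lowest corner z 0.004464062707181454
{'dx': -0.0003, 'dy': 0.0033, 'dz': 0.0005, 'yaw': 0.001}
{'dx': -0.0, 'dy': -0.0, 'dz': -0.0, 'yaw': -0.0}
{'dx': -0.0, 'dy': -0.0, 'dz': -0.0, 'yaw': -0.0}
end [ 0.5901 -0.0668  0.1261] left yaw 0.01337951531308945
```

Call:
play_rows --targets '[{"jaw": 1,"dx": 0,"dy": 0.002,"dz": 0.001,"yaw": 0},{"jaw": 1,"dx": 0,"dy": 0.002,"dz": 0.001,"yaw": 0},{"jaw": 1,"dx": 0,"dy": 0.001,"dz": 0,"yaw": 0},{"jaw": 1,"dx": 0,"dy": 0,"dz": 0,"yaw": 0},{"jaw": 1,"dx": 0,"dy": 0,"dz": 0,"yaw": 0}]'

```text
clock: 9.55
tool_pos: [0.592, -0.0666, 0.125]
eef_rot: [0.763, 0.645, 0.023, -0.01]
contact_force: [-1.7, -0.5, -0.4]
opening: 0.34
```

```bash
python3 look.py l2; python3 go.py
```

```text
9.7 [ 0.5919 -0.0666  0.1249] F [ 0.1295  0.6014 -0.1127] open 0.3428617637082714
base [ 0.5914 -0.0644  0.0033] up [ 0.0032 -0.0177  0.9998] head -9.66 mid rel home (ex,ey) [0.0037 0.    ] base rel [0.0033 0.0013]
lowest corner z 0.0027728737460422496
```

View pics/l2.png

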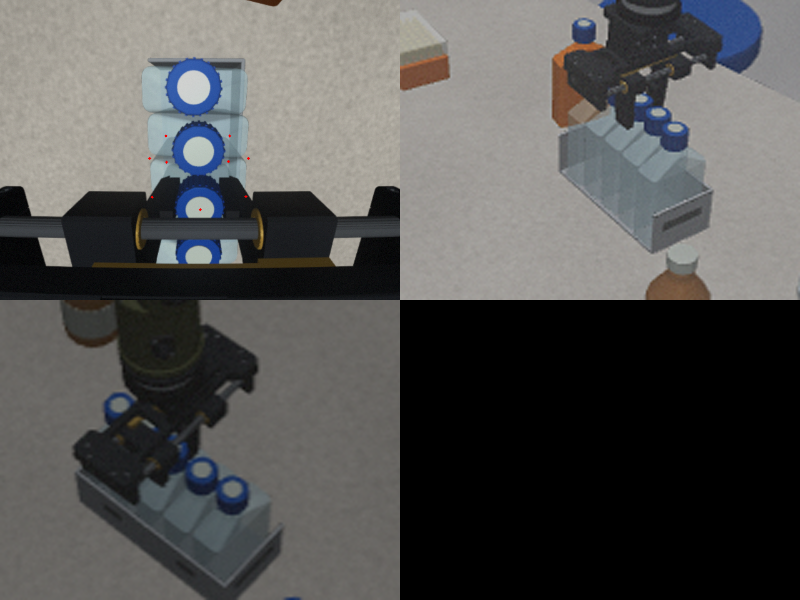

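The spare is home and the caps line up. I'll release with a small opening and then rise.

Call:
play_rows --targets '[{"jaw": 0.55,"dx": 0,"dy": 0,"dz": 0,"yaw": 0},{"jaw": 0.5,"dx": 0,"dy": 0,"dz": 0,"yaw": 0},{"jaw": 0.45,"dx": 0,"dy": 0,"dz": 0,"yaw": 0},{"jaw": 0.45,"dx": 0,"dy": 0,"dz": 0,"yaw": 0},{"jaw": 0.45,"dx": 0,"dy": 0,"dz": 0,"yaw": 0}]'

```text
clock: 10.2
tool_pos: [0.5923, -0.0668, 0.125]
eef_rot: [0.763, 0.645, 0.023, -0.01]
contact_force: [0.4, 0.1, 0.2]
opening: 0.549
```

```bash
python3 look.py l3; python3 st.py
```

```text
10.35 [ 0.5923 -0.0668  0.125 ] ty -9.59 z [ 0.0224  0.0443 -0.9988] q [ 0.0007  0.8009  0.1036  1.7784 -0.2286  0.5575  0.0989] F [-0.1251  0.0128  0.1838] 0.549721953635661
```

View pics/l3.png

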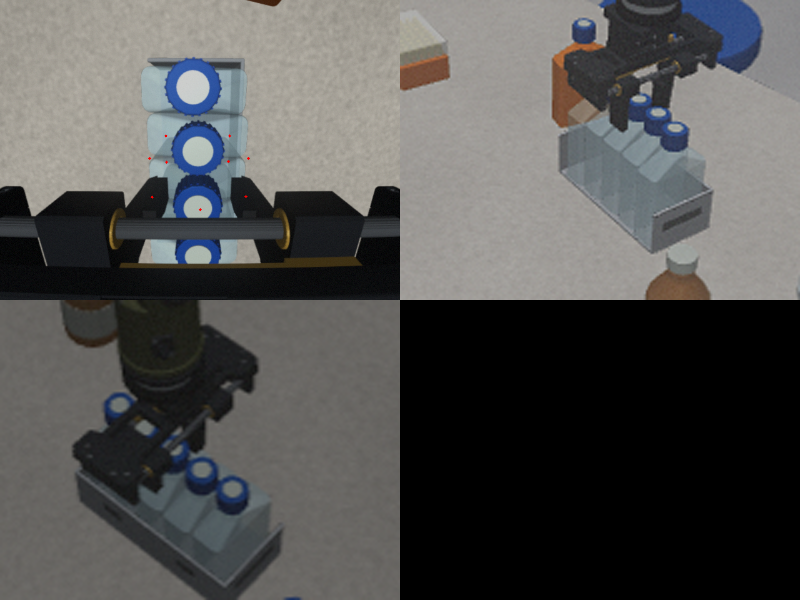

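The spare stands free, with its cap at tile (198,210). I'll rise straight up.

```bash
python3 st.py .5923 -.0668 .26 -9.6 10 .03 | head -3
```

```text
10.35 [ 0.5923 -0.0668  0.125 ] ty -9.59 z [ 0.0224  0.0443 -0.9988] q [ 0.0007  0.8009  0.1036  1.7784 -0.2286  0.5575  0.0989] F [-0.1251  0.0128  0.1838] 0.549721953635661
{'dx': 0.0013, 'dy': 0.0004, 'dz': -0.027, 'yaw': 0.0}
{'dx': 0.0013, 'dy': 0.0004, 'dz': -0.027, 'yaw': 0.0}
```

Call:
play_rows --targets '[{"jaw": 0.45,"dx": 0.001,"dy": 0,"dz": -0.01,"yaw": 0},{"jaw": 0.45,"dx": 0.001,"dy": 0,"dz": -0.02,"yaw": 0},{"jaw": 0.45,"dx": 0.001,"dy": 0,"dz": -0.03,"yaw": 0},{"jaw": 0.45,"dx": 0.001,"dy": 0,"dz": -0.04,"yaw": 0},{"jaw": 0.45,"dx": 0.001,"dy": 0,"dz": -0.04,"yaw": 0}]'

```text
clock: 10.85
tool_pos: [0.5864, -0.0671, 0.2663]
eef_rot: [0.763, 0.645, 0.019, -0.014]
contact_force: [0.6, -0.3, 0.4]
opening: 0.548
```

```bash
python3 st.py .48 -.09 .32 -9.6 5 .035
```

```text
10.85 [ 0.5864 -0.0671  0.2663] ty -9.57 z [ 0.01    0.0458 -0.9989] q [-0.0359  0.6112  0.1675  1.6575 -0.1848  0.8826  0.0522] F [ 0.5651 -0.2681  0.3537] 0.5479282598352158
{'dx': -0.0094, 'dy': -0.0252, 'dz': -0.0139, 'yaw': 0.0}
{'dx': -0.0094, 'dy': -0.0253, 'dz': -0.0139, 'yaw': 0.0}
{'dx': -0.0094, 'dy': -0.0252, 'dz': -0.014, 'yaw': 0.0}
{'dx': -0.0095, 'dy': -0.0253, 'dz': -0.0139, 'yaw': 0.0}
{'dx': 0.0, 'dy': 0.0, 'dz': -0.0, 'yaw': 0.0}
end [ 0.48 -0.09  0.32] left yaw -0.028025238396262902
```

Call:
play_rows --targets '[{"jaw": 0.45,"dx": -0.008,"dy": -0.025,"dz": -0.014,"yaw": 0},{"jaw": 0.45,"dx": -0.008,"dy": -0.025,"dz": -0.014,"yaw": 0},{"jaw": 0.45,"dx": -0.008,"dy": -0.025,"dz": -0.014,"yaw": 0},{"jaw": 0.45,"dx": -0.008,"dy": -0.02,"dz": -0.014,"yaw": 0},{"jaw": 0.45,"dx": 0,"dy": 0,"dz": 0,"yaw": 0}]'

```text
clock: 11.35
tool_pos: [0.4867, -0.0866, 0.3317]
eef_rot: [0.763, 0.646, 0.025, -0.008]
contact_force: [0.9, -0.3, 0.1]
opening: 0.548
```

Run:
```python
from plant import r
from h import *
np.set_printoptions(precision=4,suppress=True)
r.snapshot("wrist")
s=r.get_state();d=r.snapshot("wrist");np.savez("w9.npz",**d,**s)
cv2.imwrite("pics/w9.png",d["frame"][:,:,::-1])
q=r.snapshot("scene")["frame"][180:300,225:385,::-1];cv2.imwrite("pics/sc9.png",cv2.resize(q,None,fx=5,fy=5,interpolation=2))
q=r.snapshot("side")["frame"][190:320,280:430,::-1];cv2.imwrite("pics/s9.png",cv2.resize(q,None,fx=4.5,fy=4.5,interpolation=2))
print(s["clock"],s["tool_pos"])
```

```text
11.4 [ 0.488  -0.0859  0.331 ]
```

View pics/w9.png

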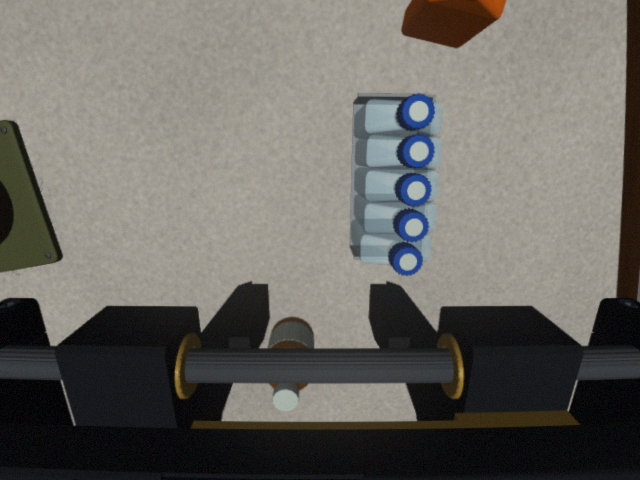

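View pics/sc9.png

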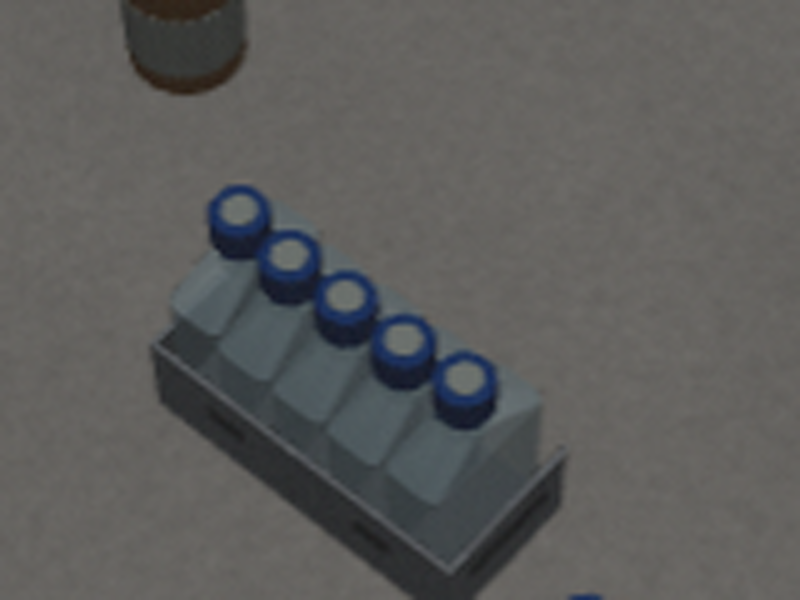

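View pics/s9.png

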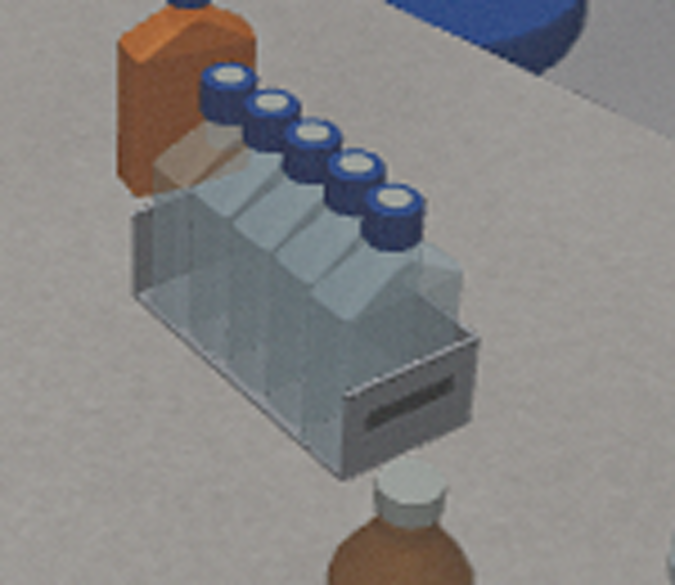

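Run:
```python
from h import *
np.set_printoptions(precision=4,suppress=True)
d=dict(np.load("w9.npz"));T=T_of(d,d)
f=d["frame"].astype(int)
C=[]
for u,v in[(418,111),(419,152),(416,190),(414,227),(408,262)]:
    s=f[v-9:v+10,u-9:u+10];m=(s[...,2]-s[...,0]<30)&(s.min(2)>140);yy,xx=np.nonzero(m);C.append([u-9+xx.mean(),v-9+yy.mean()])
p=onplane(d,C,.155,T);print(np.array(C));print(p,(p[:,:2]-GAP)@np.c_[EX,EY])
cv2.imwrite("pics/w9c.png",cv2.resize(d["frame"][85:285,340:450,::-1],None,fx=5,fy=3,interpolation=2))
```

```text
[[418.4056 110.8566]
 [418.5946 151.1853]
 [415.988  190.245 ]
 [413.5498 227.026 ]
 [407.7427 261.5243]]
[[ 0.6007  0.0069  0.155 ]
 [ 0.5972 -0.0294  0.155 ]
 [ 0.591  -0.0659  0.155 ]
 [ 0.585  -0.1021  0.155 ]
 [ 0.5755 -0.1371  0.155 ]] [[ 0.0004  0.0732]
 [ 0.003   0.0368]
 [ 0.0031 -0.0002]
 [ 0.0032 -0.0368]
 [-0.0002 -0.073 ]]
```

View pics/w9c.png

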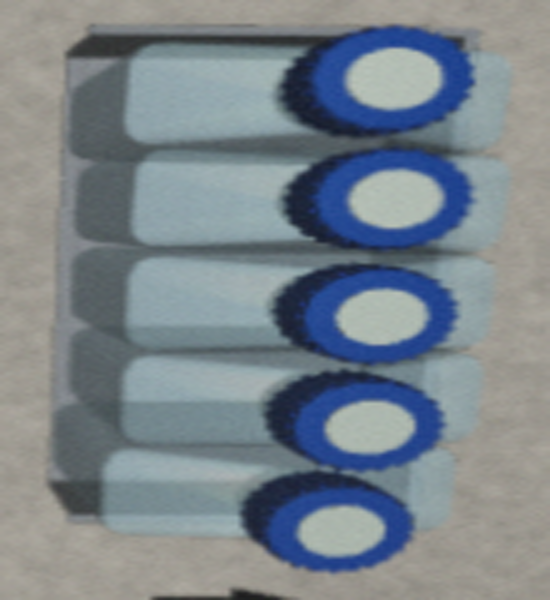

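The five caps are 36 to 37 mm apart, all upright. The spare is level with row2 and row3 against the back wall, and row1 and row4 sit about 3 mm further forward. The gripper is clear, so I'm handing in.

```bash
python3 -c "
from plant import r
print(r.finish_job(), r.get_state()['clock'])"
```

```text
the job is handed in; nothing more can be done
the job is handed in; nothing more can be done
```

The spare flask is in the rack, pushed home in the gap between row2 and row3. I gripped it by its cap, slid it in from the front about 3 mm above the rack floor, then lowered it, released it and lifted the gripper clear. The job was handed in at about 11.5 s of the 40 s allowed, and no verdict was reported.

- **Spacing and depth:** The last wrist picture shows the five caps 36 to 37 mm apart. The spare is level with row2 and row3 to within about 0.2 mm, roughly 1 mm past my estimate of home depth, so against the back wall. Row1 and row4 stand about 3 mm further forward, within their 12 mm limit.
- **Upright and undisturbed:** All five flasks looked upright in the wrist, scene and side pictures. The measured contact force stayed under 4 N, and the bystanders' positions look unchanged.
- **Not measured:** I judged the flasks' lean and height after release by eye and from the even cap spacing. My yaw estimates for the rack ranged from -8.6° to -10.1°; I used -9.7°, well inside the 11° allowed.
- **Drift:** The tool slowly picked up a tilt of about 2.8°, but the flask itself leaned only about 1° in the grip.

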